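# Open the child-safe dishwasher-powder tub and get out its dosing cup

## Robot

A 7-joint arm with a two-finger parallel gripper is mounted at the origin on a cart in front of the work surface, level with it; the furniture and walls round the work are solid. World frame = base frame: x ahead of the robot, y to its left, z up, the work surface at z = 0. Lengths are in m, angles in rad, forces in N, time in s.
With the tool pointing down it reaches from about 0.425 to 0.875 m from the base axis. Payload 9.9 kg.
Tool frame: the origin (TCP) lies midway between the tips of the shut fingers; the grasp point (between the pads) lies arm.hold_point_z behind it (arm.hold_point_z is the distance from the TCP to the grasp point, in m); z points along the fingers, y is the line along which they close (so a half turn about z gives the same grasp; the last joint's range is limited). The gripper opens to 85 mm and grips with 20 to 120 N. Pads are 22 mm wide; open, the fingers measure 114 mm over their backs; the gripper's body (76 mm by 85 mm) begins 54 mm behind the grasp point. The pads swing forward as they close: fully open they stand 13 mm farther back than shut.
Start: joints at [-1.252, 0.576, 0.025, 1.437, -0.015, 1.129, -0.057], TCP at [0.265, 0.621, 0.231] pointing down, gripper open.
Joint ranges: [-2.76, 2.76], [-0.34, 2.15], [-1.52, 1.57], [0.19, 2.46], [-1.09, 4.23], [0.17, 1.99], [-2.82, 2.82]. Speed limits (rad/s): [2.22, 2.22, 3.01, 3.01, 3.14, 3.14, 3.14].

## Interface

Orientations are given as a unit quaternion [w, x, y, z].
In Python, from cell import monitor, eyes, ticket, arm gives the robot as it stands.
- The arm moves only by the tool jog_arm, never from a script. Its argument "deltas" is a list of rows, each an object with "offset": the shift along the tool's x, y, z in mm, a list of three; "rotation": the turn, a rotation vector about the tool's x, y, z in rad, a list of three; "gripper": the finger opening in mm, from 0 to 85.4. A call has 1 to 10 rows; each row shifts and turns the commanded pose from where the row before left it, along the tool's axes as they then stand; what a row does not reach is not made up. A row lasts 1/10 s, in which the tool goes at most 50 mm and 8.59 degrees, less where a joint would pass 70% of its speed; a pose out of reach is approached as far as the arm can. A call with a gripper value outside its range is refused whole. The fingers move at their own pace and stop on an object; "grip_force" is the grip in N (left out, the last holds). Time passes only in rows, so rows that do not move let the fingers close. It gives the time, the measured TCP pose, the force, the opening and the grip force at its end, in the units of the state.
- monitor.read_state(): the state, without advancing time (a new reading comes with each control period).
- eyes.get_image(name): name is "side" or "top" or "wrist"; returns (picture, depth): 400x640x3 uint8, blue, green, red; 400x640 float32, m along the optical axis (not along the pixel's ray), 0 where there is no reading.
- eyes.get_calibration(name): a dict with "fx", "fy", "cx", "cy" (pixels), "cam_to_world" (4x4, takes a point from camera to world coordinates). Camera axes: x right, y down, z forward; pixel columns grow to the right and rows downward; lengths in m; the calibration is good to about 2 mm. A picture is of the moment at which its call begins: read the wrist's pose just before it. get_calibration takes no time and is no camera call; for the wrist camera it gives the pose at the moment of the call.
- ticket.close_job(): hands the job in; it is judged then, once.
The state is a dict: "clock": time; "joint_pos": joint angles; "joint_vel": joint speeds; "effort": joint torques, N m; "ee_pos": TCP position; "ee_rot": TCP orientation; "ft_force": force on the tool from outside, world axes, zero at the start; "wrist_torque": the same for the moment, N m; "grip_width": finger opening in m; "grasp_force": force on a finger pad.
Only numpy, scipy, OpenCV 4.12 (cv2) and the standard library are available. Lean on these libraries where they do the work, as an engineer would, in place of code of your own. Each camera call takes 0.05 s, during which the arm holds its last target. There are 200 camera calls.

## Task

Open the child-safe tub that leans in the wooden stand: squeeze both side tabs of its cap together, keep them squeezed while you turn the cap anticlockwise off its lock, and lift it off. Stand the cap upright on the grey tray, open side down, then draw the dosing cup out of the tub's neck by its handle and stand it upright on the same tray, mouth up, well inside the rim. Set both down gently, let go, and do not knock the other things or shove the tray.

Things in the scene. Friction and masses are not known exactly. Their poses are not given: they have to be found in the camera images.
- tub: The tub and its wooden stand (155 x 110 mm foot), one fixed piece. White tub, 84 mm across, strapped into the stand so that its neck leans 30 degrees from vertical towards the stand's front. Origin: centre of the stand's foot on the worktop; z is up, -x is the front. The neck's axis points out of the mouth along (-0.5, 0, 0.866) in this frame.
- neck (a point): Point on the neck's axis at the tub's shoulder, where the cap's lower edge rests (at (-0.0275, 0, 0.1533) in the tub's frame). The neck is 45 mm outside, 40 mm inside, and its rim lies 22 mm further out along the axis.
- cap: Grey child-safe cap, 80 g. Origin: centre of its lower, open edge (on point neck while closed); z points out through the closed top, 49 mm up; x passes through the two tabs. Skirt 59 mm across up to 18 mm above the origin, body 53 mm above that. Locked, it turns only 3 degrees. Lift it 50 mm or more along the neck's axis, tabs held in, to clear the dosing cup's handle.
- tab_grip (a point): On the cap's axis 30 mm above its origin, midway between the finger pads of the tabs: flared, 20 mm wide, 22 to 38 mm above the origin, 67 mm over both when free, 56 mm squeezed. Grip along the cap's x with the fingertips 21 to 28 mm above the origin: lower down the levers swing outward and must stay free. 15 to 25 N of grip holds both in.
- tab_a (a joint): Squeeze of the sprung tab on the cap's +x side: 0 free (locked), 0.28 rad fully in; about 3 N starts it, 8 N sends it home. Its catch clears the lock at about 0.2. With both in, turn the cap anticlockwise (right-handed about its +z) 60 to 85 degrees, best 68: there it lifts straight off along the axis. About 1 mm play all round.
- tab_b (a joint): The same for the tab on the cap's -x side.
- dosing_cup: White dosing cup, 40 g, hidden by the cap at first; hangs in the neck by its 44 mm flange. Origin: centre of its underside, z up through its mouth, whose rim is 33 mm up. Over the mouth a fixed straight handle runs along the cup's x: 38 mm long, 8 mm thick (along y), from 40 to 49 mm above the origin. It is free of the neck after 35 mm along the axis; grip it with 8 to 20 N.
- cup_seat (a point): Where the dosing cup's origin is while it hangs in the neck; fixed to the tub.
- tray: Loose shallow grey tray, 102 (x) by 275 (y) by 18 mm, 0.3 kg; origin centre of the underside, long side along its y. Its inner floor is flat, 4 mm above the origin. The cap fits inside its rim up to 22 mm from the middle in x and 110 mm in y, the cup up to 30 and 118 mm.
- shaker: bystander: square glass shaker with screw cap, 52 x 52 x 88 mm; origin centre of the underside
- spice_jar: bystander: round spice jar, 46 mm across, 106 mm high; origin centre of the underside
- spoons: bystander: flat set of measuring spoons, 35 x 121 x 11 mm; origin centre of the underside
- glass: bystander: small clear drinking glass, 48 mm across, 62 mm high; origin centre of the underside
- tin: bystander: round food tin, 76 mm across, 58 mm high; origin centre of the underside
- vitamins: bystander: small round bottle with a ribbed cap, 47 mm across, 84 mm high; origin centre of the underside
Things that resemble listed ones, but are neither listed nor needed, are in the scene too. What is shaped like the cap but yellow is not meant.

How it is judged:
On the way, in this order (a step that is already met when the one before it is completed fails the run):
1. both tabs are squeezed in while the cap still sits on the neck (value of joint each of tab_a, tab_b above 0.15 rad and distance between cap and neck below 0.01 m), for 0.2 s.
2. the cap is off, 50 mm clear of the shoulder, and the dosing cup still hangs in the neck (distance between cap and neck above 0.05 m and distance between dosing_cup and cup_seat below 0.01 m), for 0.1 s.
3. the cap stands upright on the tray, let go, while the dosing cup still hangs in the neck (x of cap in the frame of tray between -0.022 and 0.022 m and y of cap in the frame of tray between -0.11 and 0.11 m and z of cap in the frame of tray between 0.001 and 0.009 m and angle between cap's own z axis and vertical below 0.12 rad and linear speed of cap below 0.02 m/s and angular speed of cap below 0.2 rad/s and contact force between the fingers and cap below 0.1 N and distance between dosing_cup and cup_seat below 0.01 m), for 0.2 s.
4. the dosing cup is drawn out of the neck (distance between dosing_cup and cup_seat above 0.05 m), for 0.1 s.
At the end, for the whole second after the job is handed in: The cap (open side down) and the dosing cup (mouth up) both stand on the tray's floor, upright within 7 degrees, the cap within 22 mm of the tray's middle line and 110 mm of its centre along it, the cup within 30 and 118 mm, at rest and released (x of cap in the frame of tray between -0.022 and 0.022 m and y of cap in the frame of tray between -0.11 and 0.11 m and z of cap in the frame of tray between 0.001 and 0.009 m and angle between each of cap, dosing_cup's own z axis and vertical below 0.12 rad and linear speed of each of cap, dosing_cup below 0.02 m/s and angular speed of each of cap, dosing_cup below 0.2 rad/s and x of dosing_cup in the frame of tray between -0.03 and 0.03 m and y of dosing_cup in the frame of tray between -0.118 and 0.118 m and z of dosing_cup in the frame of tray between 0.001 and 0.009 m); the robot touches nothing.
It fails at once if a bystander was knocked or moved by more than 30 mm (distance of any of shaker, spice_jar, spoons, glass, tin, vitamins from where it was at the start of the episode above 0.03 m).
It fails at once if the tray was shoved by more than 30 mm (distance of tray from where it was at the start of the episode above 0.03 m).
It fails at once if the cap or the cup fell freely, dropped from more than about 2 cm ((contact force between the fingers and cap below 0.05 N and linear speed of cap above 0.6 m/s) or (contact force between the fingers and dosing_cup below 0.05 N and linear speed of dosing_cup above 0.6 m/s)).
It fails at once if the cap or the cup was rammed onto the tray with over 40 N (contact force between any of cap, dosing_cup and tray above 40 N).
It also fails if it takes over 64 s, if anything falls off the work surface, if the arm or the gripper's body presses on something with over 40 N, if the wrist force passes 120 N, or if a joint passes its speed limit or range.

## Working session

There is one attempt and no reset: what is moved stays moved. The work goes in short steps, Python scripts to look and compute and a tool call to move; the robot and the scene stay as the last step left them, time stands still between calls to the robot, and variables do not carry over. Pictures are saved under pics/ and viewed, at most 13 in all, crops included, and the job is handed in when it is done.

Besides the shell and the picture viewer there is one more tool, called after ">>>" in YAML: its name, and indented under it one key for each argument. jog_arm: Moves the arm, as the interface text tells. Its arguments: {"type":"object","properties":{"deltas":{"type":"array"},"grip_force":{"type":"number"}},"required":["deltas"]}

```bash
mkdir -p pics; ls
cat > h.py <<'E'
import numpy as np, cv2, pickle
from scipy.spatial.transform import Rotation as R
from cell import monitor, eyes, ticket, arm
def grab(n):
    c=eyes.get_calibration(n); im,d=eyes.get_image(n); pickle.dump((im,d,c),open(f'pics/{n}.pkl','wb')); return im,d,c
def load(n): return pickle.load(open(f'pics/{n}.pkl','rb'))
def cloud(d,c):
    v,u=np.indices(d.shape); M=np.array(c['cam_to_world'])
    P=np.stack([(u-c['cx'])/c['fx']*d,(v-c['cy'])/c['fy']*d,d],-1)
    P=P@M[:3,:3].T+M[:3,3]; P[d<=0]=np.nan; return P
E
python3 - <<'E'
from h import *
print(monitor.read_state(), arm.hold_point_z)
ims=[]
for n in ('top','side'):
    im,d,c=grab(n); ims.append(im); print(n,c['fx'],np.round(c['cam_to_world'],3).tolist(),(d>0).mean())
cv2.imwrite('pics/a.png',cv2.resize(ims[0],(800,500))); cv2.imwrite('pics/b.png',cv2.resize(ims[1],(800,500)))
E
```

```text
pics
{'clock': 0.0, 'joint_pos': array([-1.25182329,  0.57654455,  0.02484769,  1.43794145, -0.01501491,
        1.12898268, -0.05652761]), 'joint_vel': array([-0.00034944,  0.00125527, -0.00069372, -0.00076479, -0.00081325,
       -0.00097624,  0.00060411]), 'effort': array([-5.18186062e-04, -7.65775037e+01,  2.25043260e+00, -2.85966271e+01,
        1.53635588e-02,  1.26070032e-02, -1.89174926e-05]), 'ee_pos': array([0.26439101, 0.62055928, 0.23042257]), 'ee_rot': array([-1.30946255e-04,  2.00029598e-01,  9.79789490e-01, -8.35526660e-04]), 'ft_force': array([ 0.16680795,  0.54792896, -0.57985229]), 'wrist_torque': array([-0.01836278, -0.02539815, -0.03222359]), 'grasp_force': 0.0, 'grip_width': 0.08543970061614087} 0.0187
top 448.83267211932616 [[-0.028, -0.98, 0.195, 0.302], [-0.999, 0.033, 0.022, -0.041], [-0.028, -0.194, -0.981, 1.461], [0.0, 0.0, 0.0, 1.0]] 0.9959140625
side 466.6137614718097 [[-0.96, -0.116, 0.254, 0.209], [-0.28, 0.399, -0.873, 1.216], [-0.0, -0.909, -0.416, 0.703], [0.0, 0.0, 0.0, 1.0]] 0.99595703125
```

View pics/a.png

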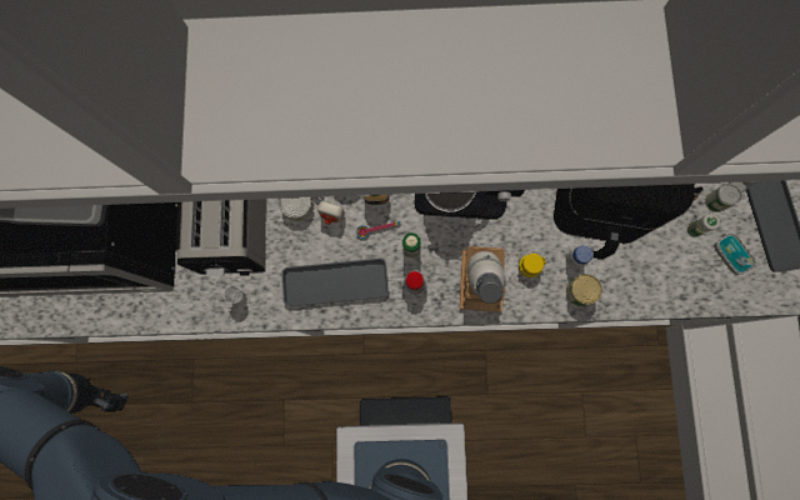

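View pics/b.png

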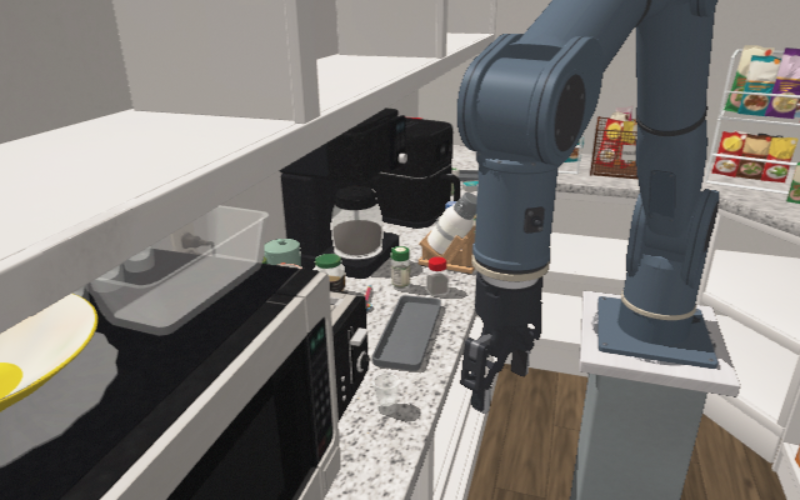

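Top view (800x500): tub in wooden stand at (483,275), its grey cap at (490,290); tray at (335,284). Other candidates for the cap: the yellow one at (532,265) is the decoy. The spice jars are at (412,243) and (414,280), the spoons at (377,229).

Run:
```python
from h import *
im,d,c=load('top'); P=cloud(d,c)
hsv=cv2.cvtColor(im,cv2.COLOR_BGR2HSV)
v,u=np.indices(d.shape)
# tray
box=(u>215)&(u<320)&(v>200)&(v<255)
g=box&(hsv[...,1]<60)&(hsv[...,2]<110)&(P[...,2]>-.01)&(P[...,2]<.035)
n,l,s,ce=cv2.connectedComponentsWithStats(g.astype(np.uint8)); k=1+s[1:,4].argmax(); g=l==k
q=P[g]; r=cv2.minAreaRect(q[:,:2].astype(np.float32)*1000); print('tray',r,np.median(q[:,2]),len(q))
# wood
box=(u>360)&(u<412)&(v>190)&(v<256)
w=box&(hsv[...,0]<22)&(hsv[...,1]>70)&(P[...,2]>-.02)
q=P[w]; print('wood',len(q),np.percentile(q[:,2],[1,10,25,50,75,90,99]))
f=q[q[:,2]<.04]; print(cv2.minAreaRect(f[:,:2].astype(np.float32)*1000), cv2.minAreaRect(q[:,:2].astype(np.float32)*1000))
# cap
n=box&~w&(P[...,2]>.06)
q=P[n]; print('tub body',len(q),q.min(0),q.max(0))
print('cabinet edge z', P[150,::80].round(3), P[100,::80].round(3))
print('worktop', P[250,300],P[262,300], P[258,::80].round(3))
# crops
cr=im[190:260,355:440]; cr=cv2.resize(cr,None,fx=7,fy=7,interpolation=cv2.INTER_CUBIC)
s,ds,cs=load('side'); t=s[140:230,320:400]; t=cv2.resize(t,None,fx=5.4,fy=5.4,interpolation=cv2.INTER_CUBIC)
h=min(cr.shape[0],t.shape[0]); o=np.hstack([cr[:h],t[:h]]); print(o.shape)
k=800/o.shape[1]; cv2.imwrite('pics/c.png',cv2.resize(o,None,fx=k,fy=k))
```

```text
tray ((507.6353454589844, 155.03182983398438), (144.92335510253906, 291.021240234375), 5.252264976501465) 0.004579091751624298 3056
wood 770 [0.00036611 0.01369274 0.01667904 0.0226821  0.06574894 0.09724541
 0.17230697]
((516.1825561523438, -224.57327270507812), (109.77715301513672, 170.3146514892578), 84.46027374267578) ((516.1825561523438, -224.57327270507812), (109.77715301513672, 170.3146514892578), 84.46027374267578)
tub body 977 [ 0.433421   -0.27783151  0.06133245] [ 0.58009967 -0.18080194  0.21266698]
cabinet edge z [[ 0.635  0.696  0.51 ]
 [ 0.629  0.513  0.507]
 [ 0.622  0.331  0.509]
 [ 0.614  0.15   0.512]
 [   nan    nan    nan]
 [ 0.61  -0.208  0.483]
 [ 0.661 -0.452  0.297]
 [ 0.714 -0.771  0.096]] [[ 0.756  0.709  0.51 ]
 [ 0.611  0.347  0.804]
 [ 0.741  0.335  0.511]
 [ 0.734  0.151  0.51 ]
 [ 0.727 -0.031  0.508]
 [ 0.721 -0.211  0.505]
 [ 0.713 -0.39   0.507]
 [ 0.675 -0.526  0.58 ]]
worktop [0.43533879 0.0551006  0.00159188] [ 0.39684196  0.05613907 -0.00220519] [[ 4.400e-01  1.049e+00 -1.000e-03]
 [ 4.320e-01  7.810e-01 -2.000e-03]
 [ 4.240e-01  5.160e-01 -4.000e-03]
 [ 4.150e-01  2.510e-01  2.000e-03]
 [ 4.080e-01 -9.000e-03 -1.000e-03]
 [ 4.000e-01 -2.670e-01  2.000e-03]
 [ 4.380e-01 -7.650e-01 -7.370e-01]
 [ 4.180e-01 -1.072e+00 -5.920e-01]]
(486, 1027, 3)
```

View pics/c.png

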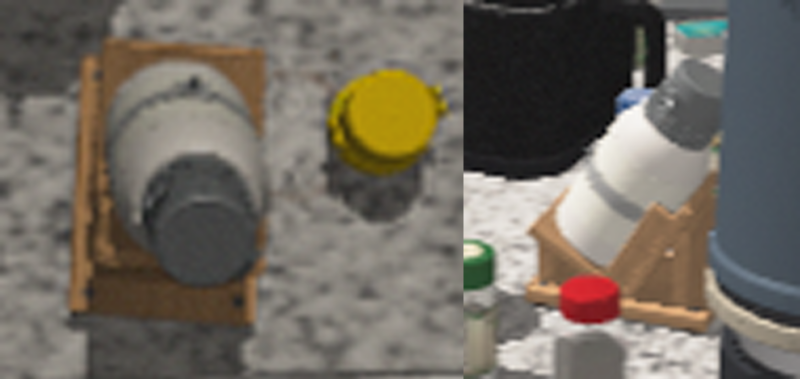

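The crop confirms it: the grey cap is on the tub that leans in the wooden stand, and the yellow one stands alone beside it. First I'll move to a view above the tray, then one along the neck.

```bash
cat >> h.py <<'E'
from scipy.linalg import logm, expm
def pose():
    s=monitor.read_state(); T=np.eye(4); q=s['ee_rot']; T[:3,:3]=R.from_quat([q[1],q[2],q[3],q[0]]).as_matrix(); T[:3,3]=s['ee_pos']; return T
def mk(p,z,y):
    z=np.array(z,float); z/=np.linalg.norm(z); y=np.array(y,float); y-=z*(y@z); y/=np.linalg.norm(y)
    T=np.eye(4); T[:3,:3]=np.c_[np.cross(y,z),y,z]; T[:3,3]=p; return T
def plan(T1,n,T0=None):
    T0=pose() if T0 is None else T0
    D=expm(logm(np.linalg.inv(T0)@T1).real/n)
    r=R.from_matrix(D[:3,:3]).as_rotvec()
    print(n,'rows offset',(D[:3,3]*1000).round(1),'mm rot',r.round(4),'norm',np.linalg.norm(D[:3,3]*1000).round(1),np.degrees(np.linalg.norm(r)).round(2))
    T=T0.copy(); w=[]
    for i in range(n): T=T@D; w.append(T[:3,3].round(3).tolist())
    print('path',w[::max(1,n//4)],w[-1])
E
python3 - <<'E'
from h import *
T=pose(); c=eyes.get_calibration('wrist'); print((np.linalg.inv(T)@np.array(c['cam_to_world'])).round(3), c['fx'])
a=np.arctan2(.18,.45)
plan(mk([.45,.18,.38],[0,0,-1],[np.cos(a),np.sin(a),0]),10)
E
```

```text
[[ 0.001 -0.962 -0.273  0.071]
 [ 1.     0.001  0.    -0.   ]
 [-0.    -0.273  0.962 -0.142]
 [ 0.     0.     0.     1.   ]] 328.29645280505616
10 rows offset [-44.9 -19.8 -14.9] mm rot [-0.0001  0.0001  0.0788] norm 51.3 4.51
path [[0.298, 0.585, 0.246], [0.356, 0.506, 0.275], [0.401, 0.419, 0.305], [0.432, 0.326, 0.335], [0.448, 0.229, 0.365]] [0.45, 0.18, 0.38]
```

>>> jog_arm:
  deltas:
    - {"offset": [-44,-19,-15],"rotation": [0,0,0.079],"gripper": 85}
    - {"offset": [-44,-19,-15],"rotation": [0,0,0.079],"gripper": 85}
    - {"offset": [-44,-19,-15],"rotation": [0,0,0.079],"gripper": 85}
    - {"offset": [-44,-19,-15],"rotation": [0,0,0.079],"gripper": 85}
    - {"offset": [-44,-19,-15],"rotation": [0,0,0.079],"gripper": 85}
    - {"offset": [-44,-19,-15],"rotation": [0,0,0.079],"gripper": 85}
    - {"offset": [-44,-19,-15],"rotation": [0,0,0.079],"gripper": 85}
    - {"offset": [-44,-19,-15],"rotation": [0,0,0.079],"gripper": 85}
    - {"offset": [-44,-19,-15],"rotation": [0,0,0.079],"gripper": 85}
    - {"offset": [-44,-19,-15],"rotation": [0,0,0.079],"gripper": 85}

```text
clock: 1.1
ee_pos: [0.4478, 0.1914, 0.381]
ee_rot: [-0.0, 0.563, 0.826, -0.0]
ft_force: [0.9, 0.1, 0.6]
grip_width: 0.0852
grasp_force: 0.0
```

Run:
```python
from h import *
im,d,c=grab('wrist'); P=cloud(d,c)
hsv=cv2.cvtColor(im,cv2.COLOR_BGR2HSV); cv2.imwrite('pics/w1.png',im)
g=(hsv[...,1]<60)&(hsv[...,2]<120)&(P[...,2]>-.01)&(P[...,2]<.03)
g=cv2.morphologyEx(g.astype(np.uint8),cv2.MORPH_OPEN,np.ones((5,5)))
n,l,s,ce=cv2.connectedComponentsWithStats(g)
for k in 1+np.argsort(-s[1:,4])[:3]:
    q=P[l==k]; print(s[k],cv2.minAreaRect(q[:,:2].astype(np.float32)*1000),np.percentile(q[:,2],[5,50,95]))
m=(P[...,2]>.012)&(P[...,2]<.024)&(hsv[...,2]<140)&(hsv[...,1]<60)
m=cv2.morphologyEx(m.astype(np.uint8),cv2.MORPH_OPEN,np.ones((2,2))); q=P[m>0]; q=q[abs(q[:,0]-.507)<.09]; print(len(q),cv2.minAreaRect(q[:,:2].astype(np.float32)*1000))
t=np.radians(-5.5); Rz=R.from_euler('z',t)
ax=Rz.apply([-.5,0,.866]); nk=np.array([.516,-.225,0])+Rz.apply([-.0275,0,.1533])
plan(mk(nk+.2*ax,-ax,Rz.apply([0,-1,0])),15)
```

```text
[  296    92   117   174 11354] ((509.3706359863281, 159.39280700683594), (113.60001373291016, 273.7876281738281), 3.6440865993499756) [-0.0006614   0.00304782  0.01664043]
[   0   78  102  166 8365] ((38.510990142822266, 0.8435745239257812), (155.43003845214844, 230.15284729003906), 0.11876023560762405) [0.00772267 0.01131221 0.01325619]
[262 265  50  24 658] ((472.57366943359375, -41.13984298706055), (88.48633575439453, 44.506492614746094), 26.920682907104492) [-0.0023544  -0.00064681  0.02550144]
1452 ((528.0327758789062, 121.47738647460938), (603.158203125, 146.02166748046875), 88.32424926757812)
15 rows offset [-29.4  12.4  -2. ] mm rot [-0.0349  0.0219  0.1316] norm 32.0 7.9
path [[0.471, 0.159, 0.386], [0.516, 0.075, 0.39], [0.526, -0.02, 0.387], [0.498, -0.11, 0.374], [0.44, -0.182, 0.349]] [0.389, -0.213, 0.327]
```

View pics/w1.png

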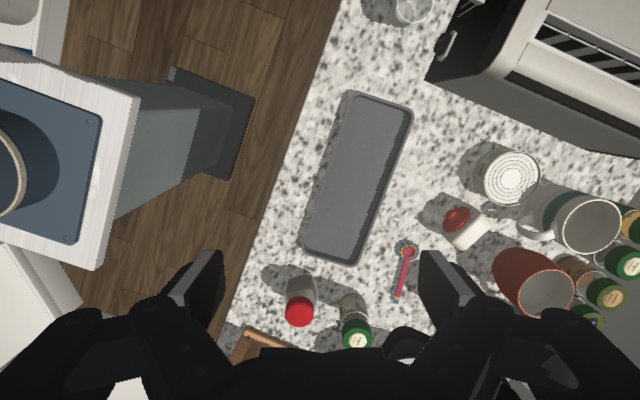

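The tray's corners are at (350,92), (412,108), (355,262) and (300,243), with its shadow on the left. The red-capped jar at (300,300), the other jar and the spoons at (405,270) are close to its near-right end.

>>> jog_arm:
  deltas:
    - {"offset": [-29,12,-2],"rotation": [-0.035,0.022,0.132],"gripper": 85}
    - {"offset": [-29,12,-2],"rotation": [-0.035,0.022,0.132],"gripper": 85}
    - {"offset": [-29,12,-2],"rotation": [-0.035,0.022,0.132],"gripper": 85}
    - {"offset": [-29,12,-2],"rotation": [-0.035,0.022,0.132],"gripper": 85}
    - {"offset": [-29,12,-2],"rotation": [-0.035,0.022,0.132],"gripper": 85}
    - {"offset": [-29,12,-2],"rotation": [-0.035,0.022,0.132],"gripper": 85}
    - {"offset": [-29,12,-2],"rotation": [-0.035,0.022,0.132],"gripper": 85}
    - {"offset": [-29,12,-2],"rotation": [-0.035,0.022,0.132],"gripper": 85}
    - {"offset": [-29,12,-2],"rotation": [-0.035,0.022,0.132],"gripper": 85}
    - {"offset": [-29,12,-2],"rotation": [-0.035,0.022,0.132],"gripper": 85}

```text
clock: 2.15
ee_pos: [0.4982, -0.0947, 0.3693]
ee_rot: [0.007, 0.937, 0.293, 0.191]
ft_force: [-0.0, -0.3, 0.1]
grip_width: 0.0852
grasp_force: 0.0
```

>>> jog_arm:
  deltas:
    - {"offset": [-29,12,-2],"rotation": [-0.035,0.022,0.132],"gripper": 85}
    - {"offset": [-29,12,-2],"rotation": [-0.035,0.022,0.132],"gripper": 85}
    - {"offset": [-29,12,-2],"rotation": [-0.035,0.022,0.132],"gripper": 85}
    - {"offset": [-29,12,-2],"rotation": [-0.035,0.022,0.132],"gripper": 85}
    - {"offset": [-29,12,-2],"rotation": [-0.035,0.022,0.132],"gripper": 85}
    - {"offset": [0,0,0],"rotation": [0,0,0],"gripper": 85}

```text
clock: 2.75
ee_pos: [0.3876, -0.195, 0.3207]
ee_rot: [0.008, 0.966, -0.044, 0.256]
ft_force: [0.1, -0.2, -0.2]
grip_width: 0.0849
grasp_force: 0.0
```

Run:
```python
from h import *
import shutil
print(monitor.read_state()['joint_pos'].round(2))
im,d,c=load('wrist'); M=np.array(c['cam_to_world']); 
for (u,v) in [(350,92),(412,108),(355,262),(300,243)]:
    r=M[:3,:3]@[(u-c['cx'])/c['fx'],(v-c['cy'])/c['fy'],1]; print((M[:3,3]+r*(.016-M[2,3])/r[2]).round(4))
im,d,c=grab('wrist'); P=cloud(d,c); cv2.imwrite('pics/w2.png',im)
T=pose(); print(T.round(3))
```

```text
[-0.26 -0.17  0.68  2.26 -0.15  0.52 -1.11]
[0.4541 0.2873 0.016 ]
[0.5487 0.3002 0.016 ]
[0.569  0.0368 0.016 ]
[0.4698 0.0352 0.016 ]
[[ 0.865 -0.085  0.495  0.39 ]
 [-0.076 -0.996 -0.038 -0.195]
 [ 0.497 -0.005 -0.868  0.322]
 [ 0.     0.     0.     1.   ]]
```

View pics/w2.png

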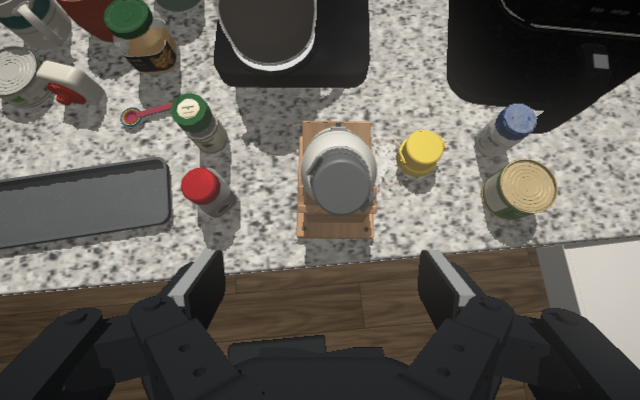

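The wrist view shows the stand at (337,180) with the cap top around (341,187). I'll enlarge it to find the tabs, and fit the cap's axis from the depth.

```bash
cat > cap.py <<'E'
from h import *
im,d,c=load('wrist'); P=cloud(d,c); hsv=cv2.cvtColor(im,cv2.COLOR_BGR2HSV)
t=np.radians(-5.5); Rz=R.from_euler('z',t)
B=np.c_[Rz.apply([.866,0,.5]),Rz.apply([0,1,0]),Rz.apply([-.5,0,.866])]
nk=np.array([.516,-.225,0])+Rz.apply([-.0275,0,.1533])
Q=(P-nk)@B
near=(np.hypot(Q[...,0],Q[...,1])<.06)
top=near&(abs(Q[...,2]-.049)<.006); 
n,l,s,ce=cv2.connectedComponentsWithStats(top.astype(np.uint8)); k=1+s[1:,4].argmax(); top=l==k
q=Q[top]; A=np.c_[q[:,:2],np.ones(len(q))]; co=np.linalg.lstsq(A,q[:,2],rcond=None)[0]
cc,rr=cv2.minEnclosingCircle((q[:,:2]*1000).astype(np.float32)); print('top',len(q),'centroid mm',(q.mean(0)*1000).round(1),'circ',cc,rr,'tilt',co)
w=Q[near&(Q[...,2]>.019)&(Q[...,2]<.042)]-[q[:,0].mean(),q[:,1].mean(),0]
r=np.hypot(w[:,0],w[:,1]); m=r>.0285; a=np.degrees(np.arctan2(w[m,1],w[m,0]))
for x in sorted(zip(a.round(),(r[m]*1000).round(1),(w[m,2]*1000).round())): print(*x,end=' | ')
E
python3 cap.py
python3 - <<'E'
from h import *
im,d,c=load('wrist'); cv2.imwrite('pics/w2c.png',cv2.resize(im[110:245,285:465],None,fx=4.4,fy=4.4,interpolation=cv2.INTER_CUBIC))
E
```

```text
top 2337 centroid mm [-9.6  1.1 53.7] circ (-11.49532699584961, 0.8373395204544067) 26.614765167236328 tilt [-0.02642527 -0.00730051  0.05347462]
-144.0 32.8 39.0 | -143.0 33.9 40.0 | -142.0 33.2 39.0 | -141.0 32.5 39.0 | -140.0 33.1 41.0 | -139.0 32.2 42.0 | -138.0 31.8 40.0 | -138.0 32.7 42.0 | -137.0 32.6 40.0 | -136.0 31.6 41.0 | -136.0 35.6 42.0 | -135.0 32.2 41.0 | -134.0 31.7 40.0 | -134.0 35.5 42.0 | -132.0 32.2 41.0 | -131.0 31.7 40.0 | -128.0 31.5 41.0 | -127.0 31.2 40.0 | -127.0 32.1 41.0 | -126.0 31.6 41.0 | -126.0 34.9 42.0 | -125.0 31.3 40.0 | -125.0 32.1 42.0 | -122.0 31.4 41.0 | -122.0 33.2 42.0 | -121.0 31.3 39.0 | -121.0 32.0 41.0 | -120.0 31.9 40.0 | -120.0 34.8 42.0 | -119.0 31.5 39.0 | -119.0 32.4 41.0 | -118.0 31.3 38.0 | -118.0 32.0 40.0 | -118.0 35.1 42.0 | -117.0 31.9 39.0 | -116.0 30.9 38.0 | -116.0 32.4 42.0 | -115.0 31.2 40.0 | -115.0 32.3 40.0 | -114.0 31.3 37.0 | -114.0 32.2 39.0 | -114.0 33.0 41.0 | -113.0 31.1 37.0 | -113.0 31.7 40.0 | -113.0 32.9 40.0 | -112.0 31.9 37.0 | -112.0 32.4 40.0 | -112.0 33.4 41.0 | -111.0 30.7 36.0 | -111.0 33.2 40.0 | -111
[... 900 characters left out ...]
31.7 40.0 | 49.0 31.2 42.0 | 50.0 30.6 42.0 | 50.0 31.9 42.0 | 53.0 28.6 40.0 | 53.0 30.7 42.0 | 54.0 31.5 42.0 | 55.0 28.8 41.0 | 55.0 29.7 42.0 | 55.0 30.9 42.0 | 56.0 31.6 41.0 | 59.0 28.6 41.0 | 60.0 31.5 42.0 | 62.0 28.9 40.0 | 64.0 30.2 42.0 | 66.0 28.9 41.0 | 68.0 29.4 41.0 | 70.0 29.0 39.0 | 70.0 30.0 42.0 | 71.0 30.8 42.0 | 72.0 32.6 41.0 | 73.0 29.6 38.0 | 74.0 28.6 35.0 | 74.0 30.3 41.0 | 74.0 33.2 41.0 | 75.0 33.0 42.0 | 76.0 29.3 36.0 | 89.0 29.2 20.0 | 91.0 29.1 23.0 | 91.0 29.2 20.0 | 94.0 29.2 22.0 | 99.0 29.6 20.0 | 101.0 28.7 23.0 | 101.0 29.8 20.0 | 104.0 28.9 23.0 | 106.0 29.2 23.0 | 108.0 29.5 23.0 | 110.0 28.8 24.0 | 111.0 30.3 19.0 | 112.0 29.2 23.0 | 114.0 29.8 22.0 |
```

View pics/w2c.png

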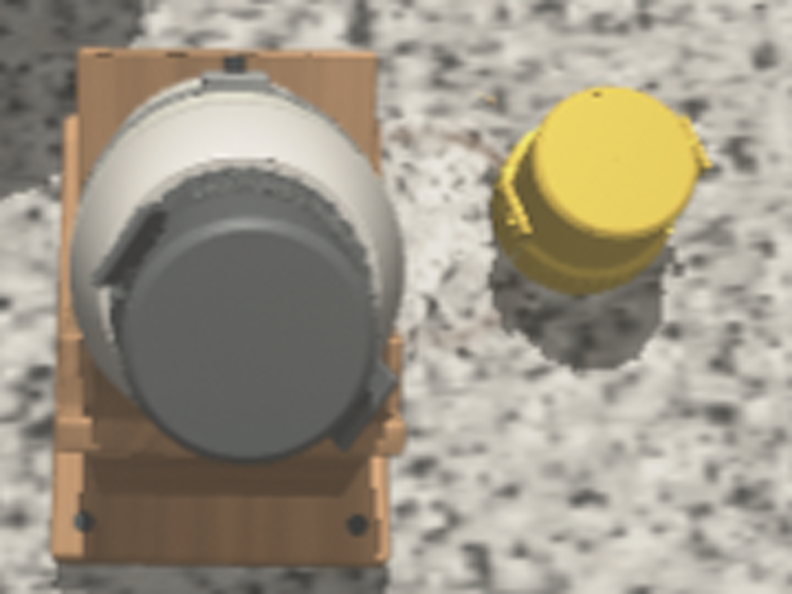

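The grey cap's tabs are at crop (130,245) and (365,405). In the neck frame (x up-slope) they lie at about 56° and -126°, so the cap's x axis is at 56°.

```bash
cat >> h.py <<'E'
Rz=R.from_euler('z',-5.2,degrees=True)
B=np.c_[Rz.apply([.866025,0,.5]),Rz.apply([0,1,0]),Rz.apply([-.5,0,.866025])]
_Rz=R.from_euler('z',-5.5,degrees=True)
NK=np.array([.516,-.225,0])+_Rz.apply([-.0275,0,.1533])+B@[-.0108,.001,.0045]
def neck(h,deg,dx=0,dy=0):
    a=np.radians(deg); return mk(NK+B@[dx,dy,h],-B[:,2],B@[np.cos(a),np.sin(a),0])
E
python3 - <<'E'
from h import *
print(NK); plan(neck(.09,-124),6)
E
```

```text
[ 0.47716192 -0.22031674  0.15179711]
6 rows offset [-0.5  3.3 17. ] mm rot [-0.001   0.001   0.0993] norm 17.3 5.69
path [[0.398, -0.199, 0.307], [0.405, -0.202, 0.292], [0.412, -0.206, 0.277], [0.419, -0.21, 0.261], [0.426, -0.213, 0.245], [0.432, -0.216, 0.23]] [0.432, -0.216, 0.23]
```

>>> jog_arm:
  deltas:
    - {"offset": [0,3.3,17],"rotation": [-0.001,0.001,0.099],"gripper": 85}
    - {"offset": [0,3.3,17],"rotation": [-0.001,0.001,0.099],"gripper": 85}
    - {"offset": [0,3.3,17],"rotation": [-0.001,0.001,0.099],"gripper": 85}
    - {"offset": [0,3.3,17],"rotation": [-0.001,0.001,0.099],"gripper": 85}
    - {"offset": [0,3.3,17],"rotation": [-0.001,0.001,0.099],"gripper": 85}
    - {"offset": [0,3.3,17],"rotation": [-0.001,0.001,0.099],"gripper": 85}
    - {"offset": [0,0,0],"rotation": [0,0,0],"gripper": 85}

```text
clock: 3.5
ee_pos: [0.4366, -0.2176, 0.2326]
ee_rot: [-0.061, 0.913, -0.317, 0.25]
ft_force: [-0.7, -1.1, -0.4]
grip_width: 0.0853
grasp_force: 0.0
```

Run:
```python
from h import *
print(monitor.read_state()['joint_pos'].round(2))
T=pose(); print('tcp in neck frame mm',((T[:3,3]-NK)@B*1000).round(1))
plan(neck(.0205,-124),7)
im,d,c=grab('wrist'); P=cloud(d,c); Q=(P-NK)@B; cv2.imwrite('pics/w3.png',im)
top=(np.hypot(Q[...,0],Q[...,1])<.045)&(abs(Q[...,2]-.049)<.005)
n,l,s,ce=cv2.connectedComponentsWithStats(top.astype(np.uint8)); k=1+s[1:,4].argmax(); q=Q[l==k]
print(len(q),(q.mean(0)*1000).round(1),(q.min(0)*1000).round(1),(q.max(0)*1000).round(1))
```

```text
[-0.1   0.16  0.73  2.34 -1.07  0.4  -0.69]
tcp in neck frame mm [ 5.2 -0.9 90.4]
7 rows offset [-0.7  0.3 10. ] mm rot [0.0003 0.0002 0.0024] norm 10.0 0.14
path [[0.441, -0.218, 0.224], [0.445, -0.218, 0.215], [0.45, -0.218, 0.206], [0.454, -0.219, 0.197], [0.458, -0.219, 0.188], [0.463, -0.219, 0.179], [0.467, -0.219, 0.17]] [0.467, -0.219, 0.17]
5653 [ 1.  -1.  49.6] [-26.4 -26.4  44.1] [25.8 26.1 51.7]
```

View pics/w3.png

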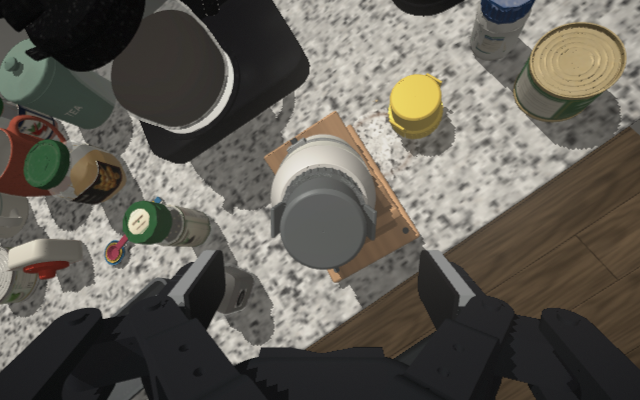

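The tabs, at (276,220) and (372,215), line up with the fingers' closing line. I'll advance along the axis.

>>> jog_arm:
  deltas:
    - {"offset": [-0.7,0.3,10],"rotation": [0,0,0.002],"gripper": 85}
    - {"offset": [-0.7,0.3,10],"rotation": [0,0,0.002],"gripper": 85}
    - {"offset": [-0.7,0.3,10],"rotation": [0,0,0.002],"gripper": 85}
    - {"offset": [-0.7,0.3,10],"rotation": [0,0,0.002],"gripper": 85}
    - {"offset": [0,0,0],"rotation": [0,0,0],"gripper": 85}

```text
clock: 4.05
ee_pos: [0.4502, -0.2183, 0.205]
ee_rot: [-0.062, 0.912, -0.318, 0.251]
ft_force: [0.2, -0.0, 1.1]
grip_width: 0.085
grasp_force: 0.0
```

Run:
```python
from h import *
s=monitor.read_state(); print(s['joint_pos'].round(2),s['ft_force'].round(1))
T=pose(); print('tcp in neck frame mm',((T[:3,3]-NK)@B*1000).round(1))
plan(neck(.0205,-124,.0005,-.0005),4)
```

```text
[ 0.52  0.2  -0.02  2.35 -1.07  0.22 -0.73] [ 0.2 -0.   1.1]
tcp in neck frame mm [ 3.2 -0.4 59.6]
4 rows offset [-0.6  0.4  9.8] mm rot [0.0004 0.     0.0034] norm 9.8 0.19
path [[0.454, -0.219, 0.196], [0.459, -0.219, 0.187], [0.463, -0.22, 0.179], [0.467, -0.22, 0.17]] [0.467, -0.22, 0.17]
```

```bash
cat > fk.py <<'E'
from h import *
from scipy.optimize import least_squares
import itertools
def rot(w,p,q):
    T=np.eye(4); T[:3,:3]=R.from_rotvec(np.array(w)*q).as_matrix(); T[:3,3]=p-T[:3,:3]@p; return T
def fk(q,sg,x):
    # x: z2,x2, x3,y3, x4,z4, x5,y5, x6,z6, x7,y7, zT, phi, q1off
    W=[(0,0,sg[0]),(0,1,0),(0,0,sg[1]),(0,1,0),(0,0,sg[2]),(0,1,0),(0,0,sg[3])]
    Pn=[(0,0,0),(x[1],0,x[0]),(x[2],x[3],0),(x[4],0,x[5]),(x[6],x[7],0),(x[8],0,x[9]),(x[10],x[11],0)]
    T=R.from_euler('z',x[14]).as_matrix(); A=np.eye(4); A[:3,:3]=T; 
    for w,p,qq in zip(W,Pn,q): A=A@rot(w,np.array(p,float),qq)
    M=np.eye(4); M[:3,:3]=R.from_euler('z',x[13]).as_matrix(); M[:3,3]=[x[10],x[11],x[12]]
    return A@M
def qm(q,p): 
    T=np.eye(4); T[:3,:3]=R.from_quat([q[1],q[2],q[3],q[0]]).as_matrix(); T[:3,3]=p; return T
E
cat > fit.py <<'E'
from fk import *
s=monitor.read_state()
D=[([-1.25182329,.57654455,.02484769,1.43794145,-.01501491,1.12898268,-.05652761],qm([-1.309e-4,.2000296,.9797895,-8.355e-4],[.26439,.62056,.23042])),
([-.26,-.17,.68,2.26,-.15,.52,-1.11],np.array([[.865,-.085,.495,.39],[-.076,-.996,-.038,-.195],[.497,-.005,-.868,.322],[0,0,0,1]])),
([-.1,.16,.73,2.34,-1.07,.4,-.69],qm([-.061,.913,-.317,.25],[.4366,-.2176,.2326])),
(s['joint_pos'],pose())]
pickle.dump(D,open('D.pkl','wb'))
best=[]
for sg in itertools.product([1,-1],repeat=4):
  for ph in (0,1.57,3.14,-1.57):
    f=lambda x:np.concatenate([(R.from_matrix(fk(q,sg,np.r_[np.zeros(13),x])[:3,:3]@T[:3,:3].T)).as_rotvec() for q,T in D])
    r=least_squares(f,[ph,0.]); best.append((r.cost,sg,r.x))
best.sort(key=lambda b:b[0]); print(best[:4])
for c,sg,xx in best[:2]:
    def f(x): 
        e=[]
        for q,T in D:
            F=fk(q,sg,x); e+=[(F[:3,3]-T[:3,3])*10,R.from_matrix(F[:3,:3]@T[:3,:3].T).as_rotvec()]
        return np.r_[np.concatenate(e),x[[1,2,3,4,6,7,8,10,11]]*.05]
    r=least_squares(f,np.r_[.3,0,0,0,0,.7,0,0,0,1.1,0,0,1.3,xx]); print(sg,r.cost,r.x.round(3)); print([ (np.linalg.norm(fk(q,sg,r.x)[:3,3]-T[:3,3])*1000).round(1) for q,T in D])
    pickle.dump((sg,r.x),open(f'fk_{c:.4f}.pkl','wb'))
E
python3 fit.py; ls *.pkl
```

```text
[(np.float64(9.161842703472471e-05), (-1, -1, -1, -1), array([1.5719998 , 0.00170298])), (np.float64(9.161842703472846e-05), (-1, -1, -1, -1), array([1.5719998 , 0.00170298])), (np.float64(9.16184270347293e-05), (-1, -1, -1, -1), array([1.5719998 , 0.00170298])), (np.float64(9.161842703475434e-05), (-1, -1, -1, -1), array([1.57199981, 0.00170299]))]
(-1, -1, -1, -1) 9.93379083574352e-05 [ 2.410e-01  1.200e-02  1.200e-02 -8.000e-03  1.500e-02  7.730e-01
 -2.800e-02 -4.500e-02  1.000e-02  1.151e+00 -1.500e-02 -4.800e-02
  1.449e+00  1.572e+00  1.000e-03]
[np.float64(0.0), np.float64(0.0), np.float64(0.0), np.float64(0.0)]
(-1, -1, -1, -1) 9.933790835743201e-05 [ 2.410e-01  1.200e-02  1.200e-02 -8.000e-03  1.500e-02  7.730e-01
 -2.800e-02 -4.500e-02  1.000e-02  1.151e+00 -1.500e-02 -4.800e-02
  1.449e+00  1.572e+00  1.000e-03]
[np.float64(0.0), np.float64(0.0), np.float64(0.0), np.float64(0.0)]
D.pkl
fk_0.0001.pkl
```

```bash
cat > ik.py <<'E'
from fk import *
sg,x=pickle.load(open('fk_0.0001.pkl','rb'))
lo=np.array([-2.76,-.34,-1.52,.19,-1.09,.17,-2.82]);hi=np.array([2.76,2.15,1.57,2.46,4.23,1.99,2.82])
def ik(T,seed,w=.003,ref=None):
    mid=(lo+hi)/2 if ref is None else ref
    def f(q):
        F=fk(q,sg,x); return np.r_[(F[:3,3]-T[:3,3])*5,R.from_matrix(F[:3,:3]@T[:3,:3].T).as_rotvec(),(q-mid)/(hi-lo)*w]
    r=least_squares(f,np.clip(seed,lo+.03,hi-.03),bounds=(lo+.02,hi-.02)); F=fk(r.x,sg,x)
    return r.x,np.linalg.norm(F[:3,3]-T[:3,3])*1000,np.linalg.norm(R.from_matrix(F[:3,:3]@T[:3,:3].T).as_rotvec())
def allik(T,n=25,seed=0):
    g=np.random.default_rng(seed); out=[]
    for i in range(n):
        q,e,r=ik(T,g.uniform(lo,hi))
        if e<2.5 and r<.02 and not any(np.abs(q-o[0]).max()<.25 for o in out): out.append((q,e,r))
    return out
E
python3 - <<'E'
from ik import *
q0=monitor.read_state()['joint_pos']
for n,T in [('G',neck(.0205,-124)),('Turn',neck(.0205,-56)),('Lift',neck(.085,-56)),('Gf',neck(.0205,56)),('Turnf',neck(.0205,124)),('Liftf',neck(.085,124))]:
    print(n)
    for q,e,r in allik(T): print('  ',q.round(2),'margin',np.minimum(q-lo,hi-q).min().round(2),e.round(1))
E
```

```text
G
   [ 1.15  0.38 -0.94  2.39  1.6   0.19  2.8 ] margin 0.02 0.4
Turn
   [ 1.47  0.62 -1.5   2.37  1.43  0.58 -2.12] margin 0.02 0.0
Lift
   [ 1.27  0.21 -0.94  2.32  0.13  0.19 -0.81] margin 0.02 0.0
   [ 0.48  0.14  0.04  2.35 -0.89  0.28  0.27] margin 0.11 0.0
Gf
   [ 1.47  0.62 -1.5   2.37  1.43  0.58 -0.17] margin 0.02 0.0
Turnf
   [ 1.47  0.62 -1.5   2.37  1.43  0.58  1.02] margin 0.02 0.0
Liftf
   [ 0.06  0.15  0.54  2.35 -1.07  0.36 -2.67] margin 0.02 0.0
   [ 1.1   0.18 -0.71  2.33 -0.26  0.19  2.74] margin 0.02 0.0
   [ 1.62  0.38 -1.5   2.33  0.96  0.38  1.47] margin 0.02 0.0
```

```bash
cat > sweep.py <<'E'
from ik import *
def sweep(T,seeds,js=np.arange(-1.5,1.51,.25)):
    out=[]
    for j3 in js:
        for sd in seeds:
            s=np.array(sd,float); s[2]=j3
            def f(q6):
                q=np.insert(q6,2,j3); F=fk(q,sg,x); return np.r_[(F[:3,3]-T[:3,3])*5,R.from_matrix(F[:3,:3]@T[:3,:3].T).as_rotvec()]
            l=np.delete(lo,2)+.01;h=np.delete(hi,2)-.01
            r=least_squares(f,np.clip(np.delete(s,2),l+.02,h-.02),bounds=(l,h),max_nfev=40)
            q=np.insert(r.x,2,j3)
            if r.cost<2e-4 and not any(np.abs(q-o).max()<.1 for o in out): out.append(q); print('  ',q.round(2),'cost %.1e'%r.cost)
E
python3 - <<'E'
from sweep import *
S=[[j1,.3,0,2.35,j5,.4,j7] for j1,j5,j7 in [(.5,-.8,-.7),(.5,-.8,.8),(1.3,1.4,0),(-.2,2.,1.),(1.3,1.4,-2),(1,.3,2)]]
for n,T in [('G',neck(.0205,-124)),('Turn',neck(.0205,-56)),('Lift',neck(.09,-56)),('Gf',neck(.0205,56))]:
    print(n); sweep(T,S)
E
```

```text
G
   [ 1.19  0.39 -1.    2.39  1.59  0.22  2.81] cost 3.2e-05
Turn
   [ 1.47  0.62 -1.5   2.37  1.43  0.58 -2.12] cost 4.8e-19
   [ 1.35  0.48 -1.25  2.37  1.45  0.37 -2.15] cost 5.2e-21
   [ 1.19  0.39 -1.    2.38  1.51  0.22 -2.21] cost 3.2e-21
Lift
   [ 1.64  0.37 -1.5   2.33  0.9   0.37 -1.61] cost 1.2e-28
   [ 1.5   0.26 -1.25  2.32  0.56  0.25 -1.26] cost 1.3e-27
   [ 1.32  0.2  -1.    2.32  0.14  0.21 -0.82] cost 6.9e-28
   [ 1.14  0.17 -0.75  2.32 -0.25  0.2  -0.41] cost 2.2e-18
   [ 0.94  0.14 -0.5   2.33 -0.53  0.22 -0.12] cost 6.2e-25
   [ 0.73  0.13 -0.25  2.34 -0.71  0.25  0.07] cost 3.1e-26
   [ 0.52  0.12  0.    2.34 -0.84  0.28  0.21] cost 1.4e-28
   [ 0.3   0.13  0.25  2.35 -0.93  0.31  0.32] cost 1.1e-27
   [ 0.09  0.14  0.5   2.35 -1.01  0.35  0.41] cost 1.7e-17
   [-0.11  0.16  0.75  2.35 -1.08  0.41  0.49] cost 2.0e-06
Gf
   [ 1.47  0.62 -1.5   2.37  1.43  0.58 -0.17] cost 5.9e-18
   [ 1.35  0.48 -1.25  2.37  1.45  0.37 -0.19] cost 4.7e-18
   [ 1.19  0.39 -1.    2.38  1.51  0.22 -0.25] cost 4.1e-28
```

>>> jog_arm:
  deltas:
    - {"offset": [0,0,-1],"rotation": [0,0,-0.149],"gripper": 85}
    - {"offset": [0,0,-1],"rotation": [0,0,-0.149],"gripper": 85}
    - {"offset": [0,0,-1],"rotation": [0,0,-0.149],"gripper": 85}
    - {"offset": [0,0,-1],"rotation": [0,0,-0.149],"gripper": 85}
    - {"offset": [0,0,-1],"rotation": [0,0,-0.149],"gripper": 85}
    - {"offset": [0,0,-1],"rotation": [0,0,-0.149],"gripper": 85}
    - {"offset": [0,0,-1],"rotation": [0,0,-0.149],"gripper": 85}
    - {"offset": [0,0,-1],"rotation": [0,0,-0.149],"gripper": 85}
    - {"offset": [0,0,-1],"rotation": [0,0,-0.149],"gripper": 85}
    - {"offset": [0,0,-1],"rotation": [0,0,-0.149],"gripper": 85}

```text
clock: 5.05
ee_pos: [0.4447, -0.218, 0.2139]
ee_rot: [0.126, 0.885, 0.387, 0.225]
ft_force: [-0.4, -0.4, 0.3]
grip_width: 0.0852
grasp_force: 0.0
```

```bash
cat > st.py <<'E'
from h import *
s=monitor.read_state(); print(s['clock'],s['joint_pos'].round(2),s['ft_force'].round(1),s['grip_width'],s['grasp_force'])
T=pose(); y=B.T@T[:3,1]; print('neck frame mm',((T[:3,3]-NK)@B*1000).round(1),'ydeg',np.degrees(np.arctan2(y[1],y[0])).round(1),'tilt',np.degrees(np.arccos(-T[:3,2]@B[:,2])).round(1))
E
cat > st2.py <<'E'
from st import *
E
python3 st.py
```

```text
5.05 [ 0.78  0.18 -0.32  2.34 -0.73  0.19  0.42] [-0.4 -0.4  0.3] 0.08522806694282219 0.0
neck frame mm [ 2.9 -0.6 70. ] ydeg -37.5 tilt 0.2
```

>>> jog_arm:
  deltas:
    - {"offset": [0,0,0],"rotation": [0,0,-0.149],"gripper": 85}
    - {"offset": [0,0,0],"rotation": [0,0,-0.149],"gripper": 85}
    - {"offset": [0,0,0],"rotation": [0,0,-0.149],"gripper": 85}
    - {"offset": [0,0,0],"rotation": [0,0,-0.149],"gripper": 85}
    - {"offset": [0,0,0],"rotation": [0,0,-0.149],"gripper": 85}
    - {"offset": [0,0,0],"rotation": [0,0,-0.149],"gripper": 85}
    - {"offset": [0,0,0],"rotation": [0,0,-0.149],"gripper": 85}
    - {"offset": [0,0,0],"rotation": [0,0,-0.149],"gripper": 85}
    - {"offset": [0,0,0],"rotation": [0,0,-0.149],"gripper": 85}
    - {"offset": [0,0,0],"rotation": [0,0,-0.149],"gripper": 85}

```text
clock: 6.05
ee_pos: [0.4447, -0.2181, 0.2136]
ee_rot: [0.245, 0.388, 0.885, 0.08]
ft_force: [0.0, 0.0, 0.3]
grip_width: 0.0848
grasp_force: 0.0
```

Run:
```python
import st
from h import *
plan(neck(.05,56,.0005,-.0005),4)
```

```text
6.05 [ 0.89  0.19 -0.45  2.33 -0.58  0.18  1.76] [0.  0.  0.3] 0.0848178618874113 0.0
neck frame mm [ 2.7 -0.7 69.8] ydeg 47.9 tilt 0.3
4 rows offset [ 0.5 -0.3  5. ] mm rot [-0.0011 -0.0001 -0.0353] norm 5.0 2.03
path [[0.447, -0.218, 0.209], [0.449, -0.218, 0.204], [0.451, -0.218, 0.2], [0.453, -0.219, 0.195]] [0.453, -0.219, 0.195]
```

>>> jog_arm:
  deltas:
    - {"offset": [0.5,-0.3,5],"rotation": [0,0,-0.035],"gripper": 85}
    - {"offset": [0.5,-0.3,5],"rotation": [0,0,-0.035],"gripper": 85}
    - {"offset": [0.5,-0.3,5],"rotation": [0,0,-0.035],"gripper": 85}
    - {"offset": [0.5,-0.3,5],"rotation": [0,0,-0.035],"gripper": 85}
    - {"offset": [0,0,0],"rotation": [0,0,0],"gripper": 85}

```text
clock: 6.55
ee_pos: [0.4532, -0.218, 0.1956]
ee_rot: [0.249, 0.326, 0.91, 0.064]
ft_force: [-0.5, -0.4, -0.3]
grip_width: 0.0849
grasp_force: 0.0
```

Run:
```python
import st
from h import *
plan(neck(.0205,56,.0005,-.0005),6)
```

```text
6.55 [ 0.62  0.22 -0.16  2.35 -1.08  0.17  2.4 ] [-0.5 -0.4 -0.3] 0.08486738131612807 0.0
neck frame mm [ 1.   0.2 50. ] ydeg 55.8 tilt 0.2
6 rows offset [ 0.  -0.1  4.9] mm rot [-0.0006 -0.0003 -0.0006] norm 4.9 0.05
path [[0.456, -0.218, 0.191], [0.458, -0.219, 0.187], [0.46, -0.219, 0.183], [0.463, -0.219, 0.178], [0.465, -0.22, 0.174], [0.467, -0.22, 0.17]] [0.467, -0.22, 0.17]
```

```bash
cat > sim.py <<'E'
from ik import *
def jac(q):
    F=fk(q,sg,x); J=np.zeros((6,7))
    for i in range(7):
        d=np.zeros(7); d[i]=1e-5; G=fk(q+d,sg,x); J[:3,i]=(G[:3,3]-F[:3,3])/1e-5; J[3:,i]=R.from_matrix(G[:3,:3]@F[:3,:3].T).as_rotvec()/1e-5
    return J
def step(q,Tt,lam=.0,it=8,bias=None,kb=0):
    for _ in range(it):
        F=fk(q,sg,x); e=np.r_[Tt[:3,3]-F[:3,3],R.from_matrix(Tt[:3,:3]@F[:3,:3].T).as_rotvec()]
        free=np.ones(7,bool)
        for _ in range(4):
            J=jac(q)[:,free]; Ji=J.T@np.linalg.inv(J@J.T+lam**2*np.eye(6)); dq=np.zeros(7); dq[free]=Ji@e
            if bias is not None: dq[free]+=kb*((np.eye(free.sum())-Ji@J)@((bias-q)[free]))
            bad=free&((q+dq<lo)|(q+dq>hi))
            if not bad.any(): break
            free&=~bad
        q=np.clip(q+np.clip(dq,-.2,.2),lo,hi)
    return q
def run(q,rows,lam=.02,**k):
    T=fk(q,sg,x)
    for o,r in rows:
        D=np.eye(4); D[:3,:3]=R.from_rotvec(r).as_matrix(); D[:3,3]=np.array(o)/1000; T=T@D; q=step(q,T,lam,**k)
    F=fk(q,sg,x); return q, np.linalg.norm(F[:3,3]-T[:3,3])*1000
E
python3 - <<'E'
from sim import *
rows=[((0,0,-1),(0,0,-.149))]*10
home=np.array([-1.252,.576,.025,1.437,-.015,1.129,-.057])
for lam in (.005,.02,.05):
  for nm,kw in [('none',{}),('home',dict(bias=home,kb=.1)),('mid',dict(bias=(lo+hi)/2,kb=.1))]:
    q,e=run(np.array([.52,.2,-.02,2.35,-1.07,.22,-.73]),rows,lam,**kw); q2,e2=run(np.array([.78,.18,-.32,2.34,-.73,.19,.42]),[((0,0,0),(0,0,-.149))]*10,lam,**kw)
    q3,e3=run(q2,[((.5,-.3,5),(0,0,-.035))]*4,lam,**kw)
    print(lam,nm,q.round(2),round(e,1),q2.round(2),q3.round(2),round(e3,1))
E
```

```text
0.005 none [ 0.81  0.19 -0.37  2.33 -0.65  0.18  0.32] 0.0 [ 0.89  0.19 -0.46  2.34 -0.55  0.17  1.72] [ 0.68  0.22 -0.21  2.35 -1.    0.17  2.33] 3.4
0.005 home [ 0.32  0.18  0.23  2.35 -1.08  0.29  0.79] 0.1 [ 0.88  0.19 -0.45  2.34 -0.57  0.17  1.74] [ 0.68  0.22 -0.2   2.35 -1.    0.17  2.33] 3.6
0.005 mid [ 0.86  0.19 -0.44  2.33 -0.56  0.17  0.23] 0.2 [ 0.89  0.19 -0.46  2.33 -0.55  0.17  1.72] [ 0.68  0.22 -0.21  2.35 -0.98  0.17  2.31] 3.7
0.02 none [ 0.81  0.19 -0.38  2.33 -0.65  0.18  0.32] 0.0 [ 0.89  0.19 -0.46  2.33 -0.55  0.17  1.72] [ 0.66  0.22 -0.18  2.36 -1.09  0.17  2.42] 0.8
0.02 home [ 0.28  0.18  0.28  2.35 -1.08  0.3   0.79] 1.5 [ 0.69  0.17 -0.21  2.34 -0.81  0.21  1.99] [ 0.67  0.22 -0.2   2.35 -0.97  0.17  2.29] 3.3
0.02 mid [ 0.96  0.2  -0.57  2.32 -0.33  0.17 -0.01] 3.5 [ 1.38  0.29 -1.14  2.34  0.77  0.22  0.35] [ 1.23  0.31 -0.99  2.36  1.04  0.17  0.22] 0.9
0.05 none [ 0.81  0.19 -0.38  2.33 -0.65  0.18  0.32] 0.0 [ 0.97  0.19 -0.56  2.33 -0.4   0.17  1.56] [ 0.71  0.22 -0.24  2.34 -0.91  0.17  2.24] 3.6
0.05 home [ 0.11  0.18  0.48  2.34 -1.09  0.35  0.79] 6.6 [ 0.51  0.16 -0.01  2.33 -0.83  0.26  2.01] [ 0.87  0.21 -0.49  2.3  -0.27  0.17  1.55] 11.3
0.05 mid [ 1.17  0.24 -0.86  2.31  0.29  0.17 -0.66] 4.3 [ 1.31  0.29 -1.07  2.35  0.8   0.19  0.31] [ 1.2   0.33 -0.98  2.37  1.21  0.17  0.04] 3.8
```

```bash
cat > search.py <<'E'
from sim import *
import sys
from concurrent.futures import ProcessPoolExecutor as PE
q0=monitor.read_state()['joint_pos']
def seq(q,T1,n):
    T0=fk(q,sg,x); D=expm(logm(np.linalg.inv(T0)@T1).real/n); T=T0; ok=True; emax=0
    for i in range(n):
        T=T@D; qn=step(q,T,.02,it=4); ok&=np.abs(qn-q).max()<.3; q=qn
        F=fk(q,sg,x); emax=max(emax,np.linalg.norm(F[:3,3]-T[:3,3])*1000)
    return q,emax
def trial(i):
    g=np.random.default_rng(i)
    try:
        h=g.uniform(.08,.2); q,_=seq(q0,neck(h,56),6)
        # via: tool-z twist and tilt and shift
        tw=g.uniform(-150,60); V=neck(h,56+g.uniform(-40,170),g.uniform(-.03,.12),g.uniform(-.1,.1))
        V[:3,:3]=R.from_rotvec(g.uniform(-.5,.5,3)*[1,1,0]).as_matrix()@V[:3,:3]
        if V[2,3]<.2: return None
        qa,e1=seq(q,V,16); qb,e2=seq(qa,neck(.08,56),16); qc,e3=seq(qb,neck(.0205,56),8)
        F=fk(qc,sg,x); G=neck(.0205,56); e=np.linalg.norm(F[:3,3]-G[:3,3])*1000
        return e,e1,e2,qa,qb,qc,h,V
    except Exception as ex: return None
if __name__=='__main__':
    with PE() as ex: rs=[r for r in ex.map(trial,range(int(sys.argv[1])),chunksize=4) if r]
    rs.sort(key=lambda r:r[0]+.2*(r[1]+r[2])); pickle.dump(rs[:10],open('rs.pkl','wb'))
    print(len(rs),sum(r[0]<2 for r in rs))
    for r in rs[:5]: print(np.round(r[:3],1),r[6],r[3].round(2),r[4].round(2),r[5].round(2)); print(((r[7][:3,3]-NK)@B*1000).round(),(B.T@r[7][:3,:3]).round(2).tolist())
E
nproc; export OMP_NUM_THREADS=1; time timeout 200 python3 search.py 160
```

```text
4
160 18
[0. 0. 0.] 0.09919893740051644 [ 1.32  0.42 -1.45  2.05  0.62  1.    2.8 ] [ 1.18  0.2  -0.84  2.33  0.01  0.17  1.27] [ 1.16  0.38 -0.96  2.38  1.52  0.2  -0.27]
[15. 37. 99.] [[0.19, -0.91, -0.38], [-0.98, -0.18, -0.07], [-0.01, 0.38, -0.92]]
[0. 0. 0.] 0.09027790005723493 [ 1.6   0.43 -1.39  2.14  0.84  0.47  2.81] [ 1.17  0.2  -0.83  2.33 -0.    0.17  1.28] [ 1.16  0.38 -0.96  2.38  1.52  0.2  -0.27]
[ 57. -81.  90.] [[0.11, -0.99, 0.03], [-0.99, -0.11, -0.06], [0.06, -0.02, -1.0]]
[0.  1.5 0. ] 0.17675978109889945 [ 1.74  0.2  -1.43  2.01  0.42  0.62  2.82] [ 1.16  0.2  -0.81  2.33 -0.03  0.17  1.32] [ 1.16  0.38 -0.96  2.38  1.52  0.2  -0.27]
[ 78. -84. 177.] [[-0.26, -0.97, -0.04], [-0.95, 0.26, -0.17], [0.17, -0.01, -0.98]]
[0. 2. 0.] 0.15006159857762713 [ 0.5  -0.09 -0.64  2.45  1.02  0.51  0.05] [ 1.23  0.21 -0.91  2.33  0.15  0.18  1.13] [ 1.16  0.38 -0.96  2.38  1.52  0.2  -0.27]
[ -0.  81. 150.] [[-0.94, 0.33, 0.05], [0.29, 0.89, -0.35], [-0.16, -0.32, -0.93]]
[0.  0.  2.7] 0.1827192580794314 [ 0.74 -0.08 -0.38  2.36  0.77  0.24  0.39] [ 1.19  0.21 -0.85  2.33  0.05  0.17  1.23] [ 1.16  0.38 -0.96  2.38  1.52  0.2  -0.27]
[ 23. -52. 183.] [[-0.78, 0.61, 0.1], [0.55, 0.76, -0.35], [-0.29, -0.22, -0.93]]
real	0m22.580s
user	1m22.742s
sys	0m0.163s
```

Run:
```python
from search import *
r=pickle.load(open('rs.pkl','rb'))[1]; V=r[7]; np.save('V.npy',V)
plan(neck(.09,56),5); plan(V,16,neck(.09,56))
a=[((0,0,-8.3),(0,0,0))]*5
D=np.linalg.inv(neck(.09,56))@V; print(R.from_matrix(D[:3,:3]).as_rotvec())
q,_=run(q0,a,.02,it=4); print(q.round(2))
for n in (16,18,20):
  T0=fk(q,sg,x); E=expm(logm(np.linalg.inv(T0)@V).real/n); T=T0; p=q; mx=np.zeros(7); mp=[]
  for i in range(n):
    T=T@E; pn=step(p,T,.02,it=4); mx=np.maximum(mx,abs(pn-p)); p=pn
  print(n,p.round(2),mx.round(2))
```

```text
5 rows offset [ 0.2 -0.2 -8. ] mm rot [-0.0007 -0.0004 -0.0008] norm 8.0 0.06
path [[0.449, -0.218, 0.202], [0.445, -0.217, 0.209], [0.441, -0.217, 0.216], [0.437, -0.217, 0.223], [0.432, -0.216, 0.23]] [0.432, -0.216, 0.23]
16 rows offset [-1.1 -7.7  0.1] mm rot [ 0.0049  0.0004 -0.1419] norm 7.8 8.13
path [[0.429, -0.223, 0.228], [0.424, -0.253, 0.226], [0.433, -0.281, 0.234], [0.454, -0.299, 0.247]] [0.474, -0.302, 0.259]
[ 0.07760226  0.00606547 -2.27016758]
[ 0.47  0.12  0.05  2.34 -0.81  0.29  2.14]
16 [ 1.61  0.45 -1.41  2.14  0.87  0.48  2.79] [0.19 0.06 0.21 0.02 0.14 0.08 0.15]
18 [ 1.59  0.43 -1.38  2.14  0.84  0.47  2.82] [0.16 0.05 0.18 0.02 0.13 0.07 0.14]
20 [ 1.61  0.45 -1.41  2.14  0.87  0.48  2.79] [0.15 0.05 0.17 0.01 0.11 0.06 0.12]
```

>>> jog_arm:
  deltas:
    - {"offset": [0,0,-8],"rotation": [0,0,0],"gripper": 85}
    - {"offset": [0,0,-8],"rotation": [0,0,0],"gripper": 85}
    - {"offset": [0,0,-8],"rotation": [0,0,0],"gripper": 85}
    - {"offset": [0,0,-8],"rotation": [0,0,0],"gripper": 85}
    - {"offset": [0,0,-8],"rotation": [0,0,0],"gripper": 85}
    - {"offset": [-0.9,-6.2,0.1],"rotation": [0.004,0,-0.1135],"gripper": 85}
    - {"offset": [-0.9,-6.2,0.1],"rotation": [0.004,0,-0.1135],"gripper": 85}
    - {"offset": [-0.9,-6.2,0.1],"rotation": [0.004,0,-0.1135],"gripper": 85}
    - {"offset": [-0.9,-6.2,0.1],"rotation": [0.004,0,-0.1135],"gripper": 85}
    - {"offset": [-0.9,-6.2,0.1],"rotation": [0.004,0,-0.1135],"gripper": 85}

```text
clock: 7.55
ee_pos: [0.4241, -0.2463, 0.2271]
ee_rot: [0.254, 0.063, 0.965, -0.017]
ft_force: [-0.3, 0.7, -0.6]
grip_width: 0.0847
grasp_force: 0.0
```

>>> jog_arm:
  deltas:
    - {"offset": [-0.9,-6.2,0.1],"rotation": [0.004,0,-0.1135],"gripper": 85}
    - {"offset": [-0.9,-6.2,0.1],"rotation": [0.004,0,-0.1135],"gripper": 85}
    - {"offset": [-0.9,-6.2,0.1],"rotation": [0.004,0,-0.1135],"gripper": 85}
    - {"offset": [-0.9,-6.2,0.1],"rotation": [0.004,0,-0.1135],"gripper": 85}
    - {"offset": [-0.9,-6.2,0.1],"rotation": [0.004,0,-0.1135],"gripper": 85}
    - {"offset": [-0.9,-6.2,0.1],"rotation": [0.004,0,-0.1135],"gripper": 85}
    - {"offset": [-0.9,-6.2,0.1],"rotation": [0.004,0,-0.1135],"gripper": 85}
    - {"offset": [-0.9,-6.2,0.1],"rotation": [0.004,0,-0.1135],"gripper": 85}
    - {"offset": [-0.9,-6.2,0.1],"rotation": [0.004,0,-0.1135],"gripper": 85}
    - {"offset": [-0.9,-6.2,0.1],"rotation": [0.004,0,-0.1135],"gripper": 85}

```text
clock: 8.55
ee_pos: [0.4486, -0.2976, 0.2438]
ee_rot: [0.202, -0.459, 0.848, -0.169]
ft_force: [0.1, 0.2, -0.6]
grip_width: 0.085
grasp_force: 0.0
```

>>> jog_arm:
  deltas:
    - {"offset": [-0.9,-6.2,0.1],"rotation": [0.004,0,-0.1135],"gripper": 85}
    - {"offset": [-0.9,-6.2,0.1],"rotation": [0.004,0,-0.1135],"gripper": 85}
    - {"offset": [-0.9,-6.2,0.1],"rotation": [0.004,0,-0.1135],"gripper": 85}
    - {"offset": [-0.9,-6.2,0.1],"rotation": [0.004,0,-0.1135],"gripper": 85}
    - {"offset": [-0.9,-6.2,0.1],"rotation": [0.004,0,-0.1135],"gripper": 85}

```text
clock: 9.05
ee_pos: [0.4749, -0.3034, 0.2589]
ee_rot: [0.151, -0.676, 0.685, -0.227]
ft_force: [0.1, 0.7, -0.8]
grip_width: 0.0851
grasp_force: 0.0
```

Run:
```python
import st
from sim import *
q0=monitor.read_state()['joint_pos']; T1=neck(.075,56,.0005,-.0005)
plan(T1,20)
for n in (16,20):
  T=fk(q0,sg,x); E=expm(logm(np.linalg.inv(T)@T1).real/n); p=q0; mx=np.zeros(7)
  for i in range(n): T=T@E; pn=step(p,T,.02,it=4); mx=np.maximum(mx,abs(pn-p)); p=pn
  qc,e=run(p,[((0,0,5.45),(0,0,0))]*10,.02,it=4); qd,e2=run(qc,[((0,0,0),(0,0,-.119))]*10,.02,it=4); qe,e3=run(qd,[((0,0,-7),(0,0,0))]*10,.02,it=4)
  print(n,p.round(2),mx.round(2),qc.round(2),round(e,1),qd.round(2),round(e2,1),qe.round(2),round(e3,1))
```

```text
9.05 [ 1.64  0.47 -1.41  2.14  0.87  0.49  2.81] [ 0.1  0.7 -0.8] 0.08507853897151771 0.0
neck frame mm [ 58.1 -82.9  90.1] ydeg -174.6 tilt 3.8
20 rows offset [0.1 6.3 0.6] mm rot [-0.0041 -0.0005  0.1129] norm 6.3 6.47
path [[0.47, -0.304, 0.255], [0.446, -0.295, 0.237], [0.431, -0.271, 0.222], [0.43, -0.241, 0.216]] [0.44, -0.217, 0.217]
16 [ 1.23  0.23 -0.92  2.33  0.26  0.17  1.01] [0.04 0.02 0.04 0.02 0.06 0.03 0.18] [ 1.15  0.37 -0.95  2.37  1.49  0.19 -0.23] 0.0 [ 1.12  0.37 -0.91  2.38  1.51  0.17  0.94] 0.0 [ 1.6   0.32 -1.42  2.32  0.78  0.33  1.66] 0.0
20 [ 1.22  0.23 -0.9   2.33  0.22  0.17  1.05] [0.03 0.02 0.03 0.01 0.05 0.03 0.13] [ 1.15  0.38 -0.95  2.37  1.5   0.19 -0.24] 0.0 [ 1.12  0.37 -0.91  2.38  1.51  0.17  0.93] 0.0 [ 1.6   0.32 -1.42  2.32  0.78  0.32  1.66] 0.0
```

>>> jog_arm:
  deltas:
    - {"offset": [0.1,6.3,0.6],"rotation": [-0.004,-0.0005,0.113],"gripper": 85}
    - {"offset": [0.1,6.3,0.6],"rotation": [-0.004,-0.0005,0.113],"gripper": 85}
    - {"offset": [0.1,6.3,0.6],"rotation": [-0.004,-0.0005,0.113],"gripper": 85}
    - {"offset": [0.1,6.3,0.6],"rotation": [-0.004,-0.0005,0.113],"gripper": 85}
    - {"offset": [0.1,6.3,0.6],"rotation": [-0.004,-0.0005,0.113],"gripper": 85}
    - {"offset": [0.1,6.3,0.6],"rotation": [-0.004,-0.0005,0.113],"gripper": 85}
    - {"offset": [0.1,6.3,0.6],"rotation": [-0.004,-0.0005,0.113],"gripper": 85}
    - {"offset": [0.1,6.3,0.6],"rotation": [-0.004,-0.0005,0.113],"gripper": 85}
    - {"offset": [0.1,6.3,0.6],"rotation": [-0.004,-0.0005,0.113],"gripper": 85}
    - {"offset": [0.1,6.3,0.6],"rotation": [-0.004,-0.0005,0.113],"gripper": 85}

```text
clock: 10.05
ee_pos: [0.433, -0.2761, 0.2246]
ee_rot: [0.239, -0.204, 0.945, -0.095]
ft_force: [0.2, 0.5, 0.5]
grip_width: 0.0853
grasp_force: 0.0
```

>>> jog_arm:
  deltas:
    - {"offset": [0.1,6.3,0.6],"rotation": [-0.004,-0.0005,0.113],"gripper": 85}
    - {"offset": [0.1,6.3,0.6],"rotation": [-0.004,-0.0005,0.113],"gripper": 85}
    - {"offset": [0.1,6.3,0.6],"rotation": [-0.004,-0.0005,0.113],"gripper": 85}
    - {"offset": [0.1,6.3,0.6],"rotation": [-0.004,-0.0005,0.113],"gripper": 85}
    - {"offset": [0.1,6.3,0.6],"rotation": [-0.004,-0.0005,0.113],"gripper": 85}
    - {"offset": [0.1,6.3,0.6],"rotation": [-0.004,-0.0005,0.113],"gripper": 85}
    - {"offset": [0.1,6.3,0.6],"rotation": [-0.004,-0.0005,0.113],"gripper": 85}
    - {"offset": [0.1,6.3,0.6],"rotation": [-0.004,-0.0005,0.113],"gripper": 85}
    - {"offset": [0.1,6.3,0.6],"rotation": [-0.004,-0.0005,0.113],"gripper": 85}
    - {"offset": [0.1,6.3,0.6],"rotation": [-0.004,-0.0005,0.113],"gripper": 85}

```text
clock: 11.05
ee_pos: [0.4402, -0.2165, 0.2178]
ee_rot: [0.251, 0.329, 0.908, 0.066]
ft_force: [0.1, -0.6, -0.1]
grip_width: 0.0854
grasp_force: 0.0
```

Run:
```python
import st
from h import *
plan(neck(.0205,56,.0005,-.0005),10)
```

```text
11.05 [ 1.32  0.25 -0.98  2.33  0.26  0.17  1.05] [ 0.1 -0.6 -0.1] 0.08541411179305665 0.0
neck frame mm [ 0.9  0.4 75.7] ydeg 55.4 tilt 0.1
10 rows offset [-0.  -0.1  5.5] mm rot [ 0.0001  0.0001 -0.0011] norm 5.5 0.06
path [[0.443, -0.217, 0.213], [0.448, -0.218, 0.203], [0.454, -0.218, 0.194], [0.459, -0.219, 0.184], [0.465, -0.22, 0.175]] [0.467, -0.22, 0.17]
```

>>> jog_arm:
  deltas:
    - {"offset": [0,-0.1,5.5],"rotation": [0,0,-0.001],"gripper": 85}
    - {"offset": [0,-0.1,5.5],"rotation": [0,0,-0.001],"gripper": 85}
    - {"offset": [0,-0.1,5.5],"rotation": [0,0,-0.001],"gripper": 85}
    - {"offset": [0,-0.1,5.5],"rotation": [0,0,-0.001],"gripper": 85}
    - {"offset": [0,-0.1,5.5],"rotation": [0,0,-0.001],"gripper": 85}
    - {"offset": [0,-0.1,5.5],"rotation": [0,0,-0.001],"gripper": 85}
    - {"offset": [0,-0.1,5.5],"rotation": [0,0,-0.001],"gripper": 85}
    - {"offset": [0,0,0],"rotation": [0,0,0],"gripper": 85}

```text
clock: 11.85
ee_pos: [0.4589, -0.219, 0.1842]
ee_rot: [0.251, 0.323, 0.91, 0.065]
ft_force: [-0.3, 0.4, 0.1]
grip_width: 0.0849
grasp_force: 0.0
```

Run:
```python
import st
from sim import *
plan(neck(.0205,56,.0005,-.0005),4)
q=monitor.read_state()['joint_pos']; qc,e=run(q,[((0,0,4),(0,0,0))]*4,.02,it=4);qd,e2=run(qc,[((0,0,0),(0,0,-.119))]*10,.02,it=4); print(qc.round(2),e,qd.round(2),e2)
im,d,c=grab('wrist'); cv2.imwrite('pics/w4.png',im)
```

```text
11.85 [ 1.26  0.36 -1.    2.34  1.15  0.18  0.16] [-0.3  0.4  0.1] 0.08488713290608331 0.0
neck frame mm [ 0.3 -0.3 37.3] ydeg 56.1 tilt 0.1
4 rows offset [-0.1 -0.   4.2] mm rot [0.0003 0.0001 0.0004] norm 4.2 0.03
path [[0.461, -0.219, 0.181], [0.463, -0.219, 0.177], [0.465, -0.22, 0.173], [0.467, -0.22, 0.17]] [0.467, -0.22, 0.17]
[ 1.2   0.39 -0.94  2.36  1.42  0.17 -0.11] 0.034014811363198415 [ 1.19  0.39 -0.94  2.36  1.42  0.17  1.08] 0.03579132182026524
```

View pics/w4.png

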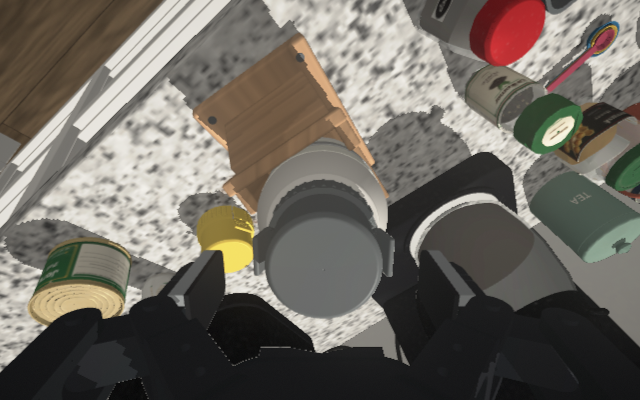

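The tabs at (260,250) and (388,250) sit centred between the fingertips. I'll go the last 17 mm and squeeze with 20 N.

>>> jog_arm:
  deltas:
    - {"offset": [0,0,4.2],"rotation": [0,0,0],"gripper": 85}
    - {"offset": [0,0,4.2],"rotation": [0,0,0],"gripper": 85}
    - {"offset": [0,0,4.2],"rotation": [0,0,0],"gripper": 85}
    - {"offset": [0,0,4.2],"rotation": [0,0,0],"gripper": 85}
    - {"offset": [0,0,0],"rotation": [0,0,0],"gripper": 45}
    - {"offset": [0,0,0],"rotation": [0,0,0],"gripper": 45}
    - {"offset": [0,0,0],"rotation": [0,0,0],"gripper": 45}
    - {"offset": [0,0,0],"rotation": [0,0,0],"gripper": 45}
    - {"offset": [0,0,0],"rotation": [0,0,0],"gripper": 45}
    - {"offset": [0,0,0],"rotation": [0,0,0],"gripper": 45}
  grip_force: 22

```text
clock: 12.9
ee_pos: [0.4673, -0.2191, 0.1708]
ee_rot: [0.252, 0.322, 0.91, 0.065]
ft_force: [-2.6, 1.8, 5.6]
grip_width: 0.0561
grasp_force: 23.1
```

```bash
python3 st.py
```

```text
12.9 [ 1.2   0.39 -0.95  2.35  1.41  0.18 -0.09] [-2.6  1.8  5.6] 0.05608466855209425 23.0594801902771
neck frame mm [ 0.9  0.3 21.4] ydeg 56.2 tilt 0.2
```

Width is 56.1 mm, so both tabs are fully in. Turning 68° anticlockwise.

>>> jog_arm:
  deltas:
    - {"offset": [0,0,0],"rotation": [0,0,-0.119],"gripper": 45}
    - {"offset": [0,0,0],"rotation": [0,0,-0.119],"gripper": 45}
    - {"offset": [0,0,0],"rotation": [0,0,-0.119],"gripper": 45}
    - {"offset": [0,0,0],"rotation": [0,0,-0.119],"gripper": 45}
    - {"offset": [0,0,0],"rotation": [0,0,-0.119],"gripper": 45}
    - {"offset": [0,0,0],"rotation": [0,0,-0.119],"gripper": 45}
    - {"offset": [0,0,0],"rotation": [0,0,-0.119],"gripper": 45}
    - {"offset": [0,0,0],"rotation": [0,0,-0.119],"gripper": 45}
    - {"offset": [0,0,0],"rotation": [0,0,-0.119],"gripper": 45}
    - {"offset": [0,0,0],"rotation": [0,0,-0.119],"gripper": 45}

```text
clock: 13.9
ee_pos: [0.467, -0.2195, 0.1707]
ee_rot: [0.245, -0.245, 0.934, -0.088]
ft_force: [-3.6, -0.5, 6.1]
grip_width: 0.0556
grasp_force: 23.4
```

```bash
python3 st.py; python3 -c "
from h import *
s=monitor.read_state();print(s['wrist_torque']);plan(neck(.0375,124),4)"
```

```text
13.9 [ 1.26  0.42 -1.05  2.35  1.42  0.23  1.09] [-3.6 -0.5  6.1] 0.055589281573973325 23.36497664451599
neck frame mm [ 0.6 -0.1 21.4] ydeg 124.6 tilt 0.2
[ 0.34866448  0.59562308 -0.32463679]
4 rows offset [ 0.1  0.1 -4. ] mm rot [-0.0001  0.0008  0.0024] norm 4.0 0.15
path [[0.465, -0.219, 0.174], [0.463, -0.219, 0.177], [0.461, -0.219, 0.181], [0.458, -0.219, 0.184]] [0.458, -0.219, 0.184]
```

>>> jog_arm:
  deltas:
    - {"offset": [0,0,-3],"rotation": [0,0,0],"gripper": 45}
    - {"offset": [0,0,-3],"rotation": [0,0,0],"gripper": 45}
    - {"offset": [0,0,-4],"rotation": [0,0,0],"gripper": 45}
    - {"offset": [0,0,-5],"rotation": [0,0,0],"gripper": 45}

```text
clock: 14.3
ee_pos: [0.4593, -0.2187, 0.1834]
ee_rot: [0.245, -0.243, 0.935, -0.087]
ft_force: [-0.5, 1.1, -0.9]
grip_width: 0.0554
grasp_force: 26.8
```

>>> jog_arm:
  deltas:
    - {"offset": [0,0,-7],"rotation": [0,0,0],"gripper": 45}
    - {"offset": [0,0,-7],"rotation": [0,0,0],"gripper": 45}
    - {"offset": [0,0,-7],"rotation": [0,0,0],"gripper": 45}
    - {"offset": [0,0,-7],"rotation": [0,0,0],"gripper": 45}
    - {"offset": [0,0,-7],"rotation": [0,0,0],"gripper": 45}
    - {"offset": [0,0,-7],"rotation": [0,0,0],"gripper": 45}
    - {"offset": [0,0,-7],"rotation": [0,0,0],"gripper": 45}
    - {"offset": [0,0,-7],"rotation": [0,0,0],"gripper": 45}
    - {"offset": [0,0,-7],"rotation": [0,0,0],"gripper": 45}

```text
clock: 15.2
ee_pos: [0.4275, -0.2157, 0.2377]
ee_rot: [0.245, -0.243, 0.935, -0.086]
ft_force: [-0.2, 0.2, -0.5]
grip_width: 0.0554
grasp_force: 26.8
```

```bash
python3 st.py
python3 - <<'E'
from h import *
a,_,_=grab('wrist'); b,_,_=grab('side'); o=np.vstack([a[120:400,100:500],cv2.resize(b[100:260,250:450],(400,320))]); cv2.imwrite('pics/l.png',o)
E
```

```text
15.2 [ 1.7   0.37 -1.5   2.31  0.78  0.36  1.71] [-0.2  0.2 -0.5] 0.05535156609400884 26.75104469060898
neck frame mm [-0.2  0.1 99.3] ydeg 124.3 tilt 0.2
```

View pics/l.png

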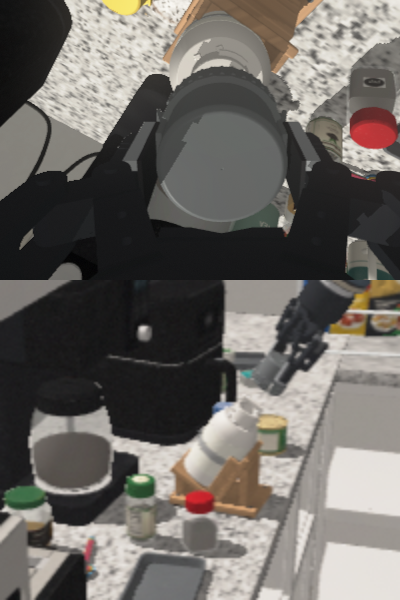

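The cap is off and clear: the handle and flange are visible in the neck, in the side view at (248,405). Now I'll plan the swing to the tray.

```bash
cat > place.py <<'E'
from sim import *
TR=R.from_euler('z',4.5,degrees=True); TC=np.array([.51,.163,0])
def tray(px,py,z): return TC+TR.apply([px,py,0])+[0,0,z]
def down(p,az): a=np.radians(az); return mk(p,[0,0,-1],[np.cos(a),np.sin(a),0])
def simto(q,T1,n):
    T=fk(q,sg,x); E=expm(logm(np.linalg.inv(T)@T1).real/n); mx=np.zeros(7); P=[]
    for i in range(n): T=T@E; qn=step(q,T,.02,it=4); mx=np.maximum(mx,abs(qn-q)); q=qn; P.append(T[:3,3])
    F=fk(q,sg,x); return q,np.linalg.norm(F[:3,3]-T1[:3,3])*1000,mx,np.array(P)
E
python3 - <<'E'
from place import *
im,d,c=load('top'); P=cloud(d,c)
for n,(u,v) in dict(shaker=(331,224),jar=(329,194),spoon=(302,184)).items(): print(n,P[v-1:v+2,u-1:u+2].reshape(-1,3).mean(0).round(3))
q=monitor.read_state()['joint_pos']
for az in range(-180,180,20):
    T1=down(tray(0,.06,.13),az)
    try:
        q1,e,mx,PP=simto(q,T1,24); q2,e2,_,_=simto(q1,down(tray(0,.06,.03),az),10)
        if e<2 and e2<2: print(az,q1.round(2),q2.round(2),round(e,1),round(e2,1),mx.round(2),PP[:,2].min().round(2),PP[:,0].max().round(2),PP[12].round(2))
    except Exception as ex: print(az,ex)
E
```

```text
shaker [ 0.505 -0.048  0.088]
jar [ 0.595 -0.045  0.108]
spoon [0.655 0.044 0.005]
-180 [ 0.28  0.79 -1.31  1.91  0.85  1.15  1.78] [ 0.21  0.91 -1.19  1.99  1.03  1.02  1.65] 0.0 0.0 [0.07 0.02 0.01 0.02 0.01 0.04 0.01] 0.13 0.54 [0.53 0.01 0.2 ]
-160 [ 0.3   0.82 -1.37  1.91  0.88  1.2   2.1 ] [ 0.24  0.95 -1.25  1.99  1.07  1.08  1.97] 0.0 0.0 [0.07 0.02 0.01 0.03 0.01 0.05 0.02] 0.13 0.56 [0.56 0.   0.2 ]
-140 [ 0.32  0.86 -1.43  1.91  0.91  1.24  2.42] [ 0.26  0.99 -1.31  1.99  1.09  1.13  2.29] 0.0 0.0 [0.07 0.03 0.   0.04 0.01 0.06 0.03] 0.13 0.58 [0.58 0.   0.21]
-120 [ 0.34  0.9  -1.48  1.91  0.94  1.3   2.73] [ 0.28  1.02 -1.37  1.99  1.12  1.19  2.62] 0.0 0.0 [0.07 0.04 0.   0.05 0.02 0.07 0.05] 0.13 0.6 [0.6  0.   0.21]
-60 [-0.08  0.54 -0.63  1.91  0.43  0.83 -1.99] [-0.17  0.69 -0.52  1.99  0.58  0.61 -2.12] 0.0 0.0 [0.8  0.71 0.56 0.08 0.62 0.6  0.8 ] 0.11 0.51 [0.25 0.05 0.12]
-40 [-1.14  0.8   1.13  1.92 -0.87  1.02 -0.3 ] [-1.06  0.91  0.98  2.   -1.06  0.85 -0.16] 0.0 0.0 [0.66 0.16 0.69 0.08 0.67 0.28 0.75] 0.12 0.51 [0.28 0.04 0.13]
-20 [-1.15  0.81  1.15  1.92 -
[... 903 characters left out ...]
5 0.01 0.04 0.1 ] 0.13 0.51 [0.44 0.02 0.17]
100 [ 0.18  0.68 -1.09  1.91  0.72  1.01  0.52] [ 0.1   0.81 -0.97  1.99  0.91  0.85  0.36] 0.0 0.0 [0.08 0.03 0.03 0.04 0.01 0.04 0.08] 0.13 0.51 [0.46 0.01 0.18]
120 [ 0.21  0.7  -1.14  1.91  0.75  1.04  0.84] [ 0.13  0.83 -1.02  1.99  0.94  0.89  0.68] 0.0 0.0 [0.08 0.03 0.02 0.04 0.01 0.04 0.06] 0.13 0.51 [0.47 0.01 0.18]
140 [ 0.23  0.72 -1.19  1.91  0.78  1.07  1.15] [ 0.16  0.85 -1.07  1.99  0.97  0.93  1.  ] 0.0 0.0 [0.07 0.03 0.02 0.03 0.01 0.04 0.04] 0.13 0.51 [0.49 0.01 0.19]
160 [ 0.26  0.75 -1.25  1.91  0.81  1.11  1.47] [ 0.18  0.88 -1.13  1.99  1.    0.97  1.32] 0.0 0.0 [0.07 0.02 0.01 0.02 0.01 0.04 0.02] 0.13 0.52 [0.51 0.01 0.19]
```

Run:
```python
from place import *
plan(down(tray(0,.06,.10),94.5),16)
```

```text
16 rows offset [-10.8  26.    8. ] mm rot [-0.0123  0.0307  0.0262] norm 29.2 2.42
path [[0.429, -0.189, 0.228], [0.44, -0.078, 0.191], [0.457, 0.032, 0.157], [0.482, 0.142, 0.124]] [0.505, 0.223, 0.1]
```

>>> jog_arm:
  deltas:
    - {"offset": [-10.8,26,8],"rotation": [-0.0123,0.0307,0.0262],"gripper": 45}
    - {"offset": [-10.8,26,8],"rotation": [-0.0123,0.0307,0.0262],"gripper": 45}
    - {"offset": [-10.8,26,8],"rotation": [-0.0123,0.0307,0.0262],"gripper": 45}
    - {"offset": [-10.8,26,8],"rotation": [-0.0123,0.0307,0.0262],"gripper": 45}
    - {"offset": [-10.8,26,8],"rotation": [-0.0123,0.0307,0.0262],"gripper": 45}
    - {"offset": [-10.8,26,8],"rotation": [-0.0123,0.0307,0.0262],"gripper": 45}
    - {"offset": [-10.8,26,8],"rotation": [-0.0123,0.0307,0.0262],"gripper": 45}
    - {"offset": [-10.8,26,8],"rotation": [-0.0123,0.0307,0.0262],"gripper": 45}

```text
clock: 16.1
ee_pos: [0.452, 0.0042, 0.1654]
ee_rot: [0.125, -0.145, 0.981, -0.045]
ft_force: [-0.3, -0.8, -0.3]
grip_width: 0.0554
grasp_force: 26.7
```

>>> jog_arm:
  deltas:
    - {"offset": [-10.8,26,8],"rotation": [-0.0123,0.0307,0.0262],"gripper": 45}
    - {"offset": [-10.8,26,8],"rotation": [-0.0123,0.0307,0.0262],"gripper": 45}
    - {"offset": [-10.8,26,8],"rotation": [-0.0123,0.0307,0.0262],"gripper": 45}
    - {"offset": [-10.8,26,8],"rotation": [-0.0123,0.0307,0.0262],"gripper": 45}
    - {"offset": [-10.8,26,8],"rotation": [-0.0123,0.0307,0.0262],"gripper": 45}
    - {"offset": [-10.8,26,8],"rotation": [-0.0123,0.0307,0.0262],"gripper": 45}
    - {"offset": [-10.8,26,8],"rotation": [-0.0123,0.0307,0.0262],"gripper": 45}
    - {"offset": [-10.8,26,8],"rotation": [-0.0123,0.0307,0.0262],"gripper": 45}
    - {"offset": [0,0,0],"rotation": [0,0,0],"gripper": 45}

```text
clock: 17.0
ee_pos: [0.5054, 0.2252, 0.0997]
ee_rot: [0.001, -0.042, 0.999, 0.001]
ft_force: [-0.1, -0.2, -1.9]
grip_width: 0.0556
grasp_force: 26.7
```

Run:
```python
import st
from place import *
plan(down(tray(0,.06,.032),94.5),7)
im,d,c=grab('side'); P=cloud(d,c); hsv=cv2.cvtColor(im,cv2.COLOR_BGR2HSV)
T=pose()
# tray outline from side & top clouds
for n in ('top',):
    im,d,c=grab(n); P=cloud(d,c); hsv=cv2.cvtColor(im,cv2.COLOR_BGR2HSV); v,u=np.indices(d.shape)
    m=(u>215)&(u<320)&(v>195)&(v<260)&(hsv[...,1]<60)&(hsv[...,2]<110)&(P[...,2]>.011)&(P[...,2]<.03)
    q=P[m]; print(len(q),cv2.minAreaRect(q[:,:2].astype(np.float32)*1000))
wi,_,_=grab('wrist'); cv2.imwrite('pics/p.png',np.vstack([wi[::1,:][100:400],im[170:270,200:360].repeat(3,0).repeat(4,1)[:300,:640]]))
```

```text
17.0 [ 0.09  0.71 -0.95  1.9   0.73  0.92  0.43] [-0.1 -0.2 -1.9] 0.05555080662317766 26.73759162425995
neck frame mm [-36.7 446.2 -39. ] ydeg 98.6 tilt 29.9
7 rows offset [ 0.1 -0.3  9.7] mm rot [0.0004 0.0004 0.0007] norm 9.7 0.05
path [[0.505, 0.225, 0.09], [0.505, 0.225, 0.08], [0.505, 0.224, 0.071], [0.505, 0.224, 0.061], [0.505, 0.224, 0.051], [0.505, 0.223, 0.042], [0.505, 0.223, 0.032]] [0.505, 0.223, 0.032]
79 ((468.6964111328125, 232.68661499023438), (134.1826171875, 36.11886215209961), 78.17487335205078)
```

View pics/p.png

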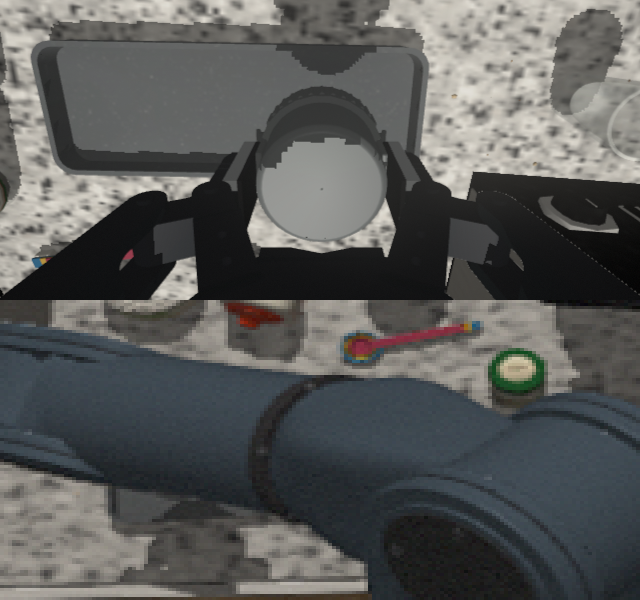

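In the wrist view (full-image rows) the tray corners are at (33,145), (425,152) and (65,272), and the cap is in front of it. I'll recheck the tray pose from these.

Run:
```python
from place import *
im,d,c=load('wrist'); M=np.array(c['cam_to_world'])
C=[]
for (u,v) in [(33,145),(425,152),(65,272)]:
    r=M[:3,:3]@[(u-c['cx'])/c['fx'],(v-c['cy'])/c['fy'],1]; p=M[:3,3]+r*(.017-M[2,3])/r[2]; C.append(p); print(p.round(4))
a,b,e=C; print('yaw',np.degrees(np.arctan2(-(b-a)[0],(b-a)[1])),np.linalg.norm(b-a),np.linalg.norm(e-a))
ctr=(b+e)/2; print('centre',ctr)
```

```text
[0.4774 0.0228 0.017 ]
[0.4595 0.2895 0.017 ]
[0.5732 0.032  0.017 ]
yaw 3.838281391202126 0.2672454807564106 0.09623320105518222
centre [0.516333   0.16073454 0.017     ]
```

```bash
sed -i "s/4.5,degrees/4.2,degrees/; s/\[.51,.163,0\]/[.514,.162,0]/" place.py
python3 - <<'E'
from place import *
plan(down(tray(0,.062,.031),94.5),8)
E
```

```text
8 rows offset [-0.7  0.3  8.7] mm rot [-0.0002  0.0004  0.0006] norm 8.7 0.04
path [[0.505, 0.221, 0.092], [0.506, 0.222, 0.074], [0.508, 0.223, 0.057], [0.509, 0.223, 0.04]] [0.509, 0.224, 0.031]
```

>>> jog_arm:
  deltas:
    - {"offset": [-0.6,0.3,11],"rotation": [0,0,0],"gripper": 45}
    - {"offset": [-0.6,0.3,11],"rotation": [0,0,0],"gripper": 45}
    - {"offset": [-0.6,0.3,11],"rotation": [0,0,0],"gripper": 45}
    - {"offset": [-0.6,0.3,11],"rotation": [0,0,0],"gripper": 45}
    - {"offset": [-0.6,0.3,11],"rotation": [0,0,0],"gripper": 45}
    - {"offset": [-0.6,0.3,7],"rotation": [0,0,0],"gripper": 45}
    - {"offset": [-0.6,0.3,4],"rotation": [0,0,0],"gripper": 45}
    - {"offset": [-0.6,0.3,3],"rotation": [0,0,0],"gripper": 45}
    - {"offset": [0,0,0],"rotation": [0,0,0],"gripper": 45}

```text
clock: 18.05
ee_pos: [0.5095, 0.2244, 0.0316]
ee_rot: [0.002, -0.041, 0.999, -0.0]
ft_force: [0.3, -0.2, -1.3]
grip_width: 0.0553
grasp_force: 26.7
```

>>> jog_arm:
  deltas:
    - {"offset": [0,0,1.5],"rotation": [0,0,0],"gripper": 45}
    - {"offset": [0,0,1.5],"rotation": [0,0,0],"gripper": 45}
    - {"offset": [0,0,0],"rotation": [0,0,0],"gripper": 45}

```text
clock: 18.35
ee_pos: [0.5095, 0.2242, 0.0288]
ee_rot: [0.002, -0.041, 0.999, -0.0]
ft_force: [-0.9, 0.2, -0.9]
grip_width: 0.0556
grasp_force: 26.7
```

>>> jog_arm:
  deltas:
    - {"offset": [0,0,1],"rotation": [0,0,0],"gripper": 45}
    - {"offset": [0,0,1],"rotation": [0,0,0],"gripper": 45}
    - {"offset": [0,0,0],"rotation": [0,0,0],"gripper": 45}

```text
clock: 18.65
ee_pos: [0.5095, 0.2242, 0.0267]
ee_rot: [0.002, -0.041, 0.999, -0.0]
ft_force: [-0.0, 0.3, -0.7]
grip_width: 0.0553
grasp_force: 26.7
```

>>> jog_arm:
  deltas:
    - {"offset": [0,0,1],"rotation": [0,0,0],"gripper": 45}
    - {"offset": [0,0,0],"rotation": [0,0,0],"gripper": 45}

```text
clock: 18.85
ee_pos: [0.5095, 0.2243, 0.0257]
ee_rot: [0.002, -0.041, 0.999, -0.0]
ft_force: [0.3, -0.3, -0.2]
grip_width: 0.0554
grasp_force: 26.7
```

>>> jog_arm:
  deltas:
    - {"offset": [0,0,1],"rotation": [0,0,0],"gripper": 45}
    - {"offset": [0,0,0],"rotation": [0,0,0],"gripper": 45}

```text
clock: 19.05
ee_pos: [0.5096, 0.2244, 0.0249]
ee_rot: [0.002, -0.041, 0.999, -0.0]
ft_force: [-0.4, 0.6, 1.5]
grip_width: 0.0557
grasp_force: 26.9
```

>>> jog_arm:
  deltas:
    - {"offset": [0,0,0.7],"rotation": [0,0,0],"gripper": 45}
    - {"offset": [0,0,0],"rotation": [0,0,0],"gripper": 45}

```text
clock: 19.25
ee_pos: [0.5097, 0.2244, 0.0246]
ee_rot: [0.002, -0.041, 0.999, -0.0]
ft_force: [-0.1, -1.8, 7.6]
grip_width: 0.0555
grasp_force: 27.3
```

Contact with the tray floor (7.6 N). Opening and rising.

>>> jog_arm:
  deltas:
    - {"offset": [0,0,-0.5],"rotation": [0,0,0],"gripper": 62}
    - {"offset": [0,0,0],"rotation": [0,0,0],"gripper": 72}
    - {"offset": [0,0,0],"rotation": [0,0,0],"gripper": 85}
    - {"offset": [0,0,0],"rotation": [0,0,0],"gripper": 85}
    - {"offset": [0,0,0],"rotation": [0,0,0],"gripper": 85}
    - {"offset": [0,0,0],"rotation": [0,0,0],"gripper": 85}

```text
clock: 19.85
ee_pos: [0.5095, 0.2243, 0.0246]
ee_rot: [0.002, -0.041, 0.999, -0.0]
ft_force: [0.4, -0.4, 0.4]
grip_width: 0.0847
grasp_force: 0.0
```

>>> jog_arm:
  deltas:
    - {"offset": [0,0,-3],"rotation": [0,0,0],"gripper": 85}
    - {"offset": [0,0,-5],"rotation": [0,0,0],"gripper": 85}
    - {"offset": [0,0,-10],"rotation": [0,0,0],"gripper": 85}
    - {"offset": [0,0,-20],"rotation": [0,0,0],"gripper": 85}
    - {"offset": [0,0,-25],"rotation": [0,0,0],"gripper": 85}
    - {"offset": [0,0,-25],"rotation": [0,0,0],"gripper": 85}
    - {"offset": [0,0,-25],"rotation": [0,0,0],"gripper": 85}
    - {"offset": [0,0,-25],"rotation": [0,0,0],"gripper": 85}

```text
clock: 20.65
ee_pos: [0.5088, 0.2244, 0.1645]
ee_rot: [0.002, -0.042, 0.999, 0.0]
ft_force: [-0.2, -0.1, -0.8]
grip_width: 0.0852
grasp_force: 0.0
```

Run:
```python
import st
from place import *
im,d,c=grab('wrist'); cv2.imwrite('pics/q.png',im); P=cloud(d,c)
m=(abs(P[...,2]-.053)<.006)&(np.hypot(P[...,0]-.51,P[...,1]-.224)<.05); q=P[m]; A=np.c_[q[:,:2],np.ones(len(q))]; print(len(q),q.mean(0).round(4),np.linalg.lstsq(A,q[:,2],rcond=None)[0].round(3))
# cup handle from top view & hover planning
im2,d2,c2=grab('top'); P2=cloud(d2,c2); Q=(P2-NK)@B
m=(np.hypot(Q[...,0],Q[...,1])<.03)&(Q[...,2]>.015)&(Q[...,2]<.06); q=Q[m]; print((q*1000).round().astype(int).tolist()[::3])
```

```text
20.65 [ 0.13  0.64 -1.02  1.83  0.63  1.04  0.52] [-0.2 -0.1 -0.8] 0.08524697335423119 0.0
neck frame mm [ -1.3 445.8  15.5] ydeg 98.7 tilt 29.8
3217 [0.5072 0.2246 0.0518] [0.006 0.003 0.048]
[[26, 10, 19], [23, 10, 19], [26, -1, 23], [19, 12, 17], [23, 5, 24], [23, -4, 25], [21, -13, 17], [17, 12, 19], [19, 4, 22], [20, -4, 24], [23, -12, 30], [16, 16, 26], [17, 7, 25], [21, -3, 33], [18, -13, 24], [13, 18, 25], [20, 0, 40], [14, -16, 22], [12, 16, 29], [18, -2, 43], [11, -19, 22], [7, 15, 25], [15, -3, 42], [9, -22, 24], [12, 3, 42], [4, -17, 20], [0, 20, 24], [9, 0, 42], [4, -19, 28], [-2, 17, 27], [5, -1, 40], [-1, -18, 23], [-7, 16, 22], [2, 2, 41], [-8, -13, 16], [-8, 17, 27], [-2, 1, 39], [-8, -10, 22], [-7, -18, 25], [-11, 10, 25], [-14, 1, 18], [-3, -4, 43], [-10, -15, 24], [-14, 10, 27], [-14, 2, 25], [-8, -5, 39], [-13, -16, 24], [-11, 3, 40], [-14, -7, 31], [-14, 3, 39], [-15, 0, 44]]
```

View pics/q.png

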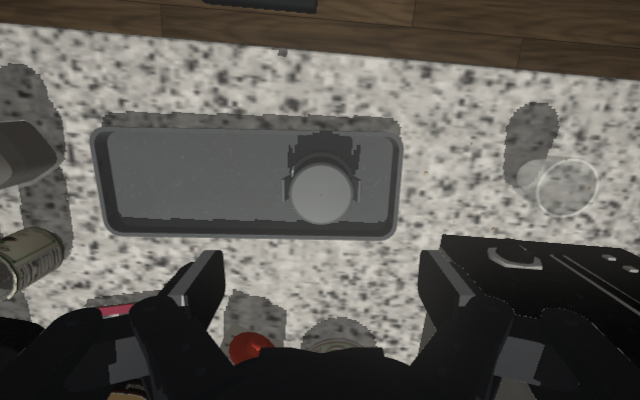

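The cap stands upright at (320,190), well inside the rim. From the top-view depth the handle runs along the neck's x at 40–43 mm height, so I grip with the tool's y at 90°.

Run:
```python
from place import *
q=monitor.read_state()['joint_pos']
up=down(tray(0,.03,.2),94.5)
for n in (14,18):
  T1=neck(.1,90); q1,e1,mx,PP=simto(q,T1,n); q2,e2,m2,_=simto(q1,neck(.033,90),8); q3,e3,m3,_=simto(q2,neck(.1,90),8); q4,e4,m4,P4=simto(q3,down(tray(0,-.05,.13),94.5),14); q5,e5,_,_=simto(q4,down(tray(0,-.05,.045),94.5),8)
  print(n,[v.round(2).tolist() for v in (q1,mx,q2,m2,q3,m3,q4,m4,q5)],np.round([e1,e2,e3,e4,e5],1)); print(PP.round(2).tolist()); print(P4.round(2).tolist())
plan(neck(.1,90),16)
```

```text
14 [[1.56, 0.24, -1.3, 2.31, 0.46, 0.27, 1.39], [0.14, 0.05, 0.05, 0.06, 0.04, 0.07, 0.11], [1.17, 0.34, -0.95, 2.37, 1.33, 0.17, 0.52], [0.08, 0.02, 0.08, 0.01, 0.2, 0.03, 0.2], [1.66, 0.32, -1.49, 2.32, 0.74, 0.34, 1.1], [0.07, 0.01, 0.07, 0.01, 0.14, 0.02, 0.14], [0.44, 0.68, -1.16, 1.97, 0.74, 1.01, 0.57], [0.11, 0.04, 0.04, 0.04, 0.01, 0.06, 0.06], [0.36, 0.79, -1.05, 2.04, 0.92, 0.88, 0.43]] [0.  0.1 0.  0.  0. ]
[[0.52, 0.2, 0.17], [0.52, 0.17, 0.17], [0.51, 0.14, 0.18], [0.51, 0.1, 0.19], [0.5, 0.07, 0.19], [0.5, 0.04, 0.2], [0.49, 0.01, 0.21], [0.48, -0.02, 0.21], [0.48, -0.06, 0.22], [0.47, -0.09, 0.22], [0.46, -0.12, 0.23], [0.45, -0.15, 0.23], [0.44, -0.18, 0.23], [0.43, -0.22, 0.24]]
[[0.44, -0.19, 0.23], [0.45, -0.17, 0.23], [0.46, -0.15, 0.22], [0.46, -0.12, 0.21], [0.47, -0.1, 0.21], [0.48, -0.08, 0.2], [0.49, -0.05, 0.19], [0.49, -0.03, 0.18], [0.5, -0.01, 0.17], [0.5, 0.02, 0.17], [0.51, 0.04, 0.16], [0.51, 0.06, 0.15], [0.52, 0.09, 0.14], [0.52, 0.11, 0.13]]
18 [[1.56, 0.25, -1.3, 2.31, 0.46, 0.27, 1.39], [0.11, 0.04, 0.04, 0.05, 0.03, 0.05, 0.08], [1.17, 0.34, -0.
[... 472 characters left out ...]
[0.49, 0.01, 0.21], [0.49, -0.02, 0.21], [0.48, -0.04, 0.21], [0.47, -0.07, 0.22], [0.47, -0.09, 0.22], [0.46, -0.12, 0.23], [0.45, -0.14, 0.23], [0.44, -0.17, 0.23], [0.44, -0.19, 0.24], [0.43, -0.22, 0.24]]
[[0.44, -0.19, 0.23], [0.45, -0.17, 0.23], [0.46, -0.15, 0.22], [0.46, -0.12, 0.21], [0.47, -0.1, 0.21], [0.48, -0.08, 0.2], [0.49, -0.05, 0.19], [0.49, -0.03, 0.18], [0.5, -0.01, 0.17], [0.5, 0.02, 0.17], [0.51, 0.04, 0.16], [0.51, 0.06, 0.15], [0.52, 0.09, 0.14], [0.52, 0.11, 0.13]]
16 rows offset [  4.  -27.7  -5.5] mm rot [ 0.003  -0.0321  0.0106] norm 28.5 1.94
path [[0.508, 0.198, 0.172], [0.496, 0.086, 0.193], [0.477, -0.024, 0.212], [0.451, -0.134, 0.229]] [0.427, -0.216, 0.238]
```

>>> jog_arm:
  deltas:
    - {"offset": [4,-27.7,-5.5],"rotation": [0.003,-0.0321,0.0106],"gripper": 85}
    - {"offset": [4,-27.7,-5.5],"rotation": [0.003,-0.0321,0.0106],"gripper": 85}
    - {"offset": [4,-27.7,-5.5],"rotation": [0.003,-0.0321,0.0106],"gripper": 45}
    - {"offset": [4,-27.7,-5.5],"rotation": [0.003,-0.0321,0.0106],"gripper": 45}
    - {"offset": [4,-27.7,-5.5],"rotation": [0.003,-0.0321,0.0106],"gripper": 45}
    - {"offset": [4,-27.7,-5.5],"rotation": [0.003,-0.0321,0.0106],"gripper": 45}
    - {"offset": [4,-27.7,-5.5],"rotation": [0.003,-0.0321,0.0106],"gripper": 45}
    - {"offset": [4,-27.7,-5.5],"rotation": [0.003,-0.0321,0.0106],"gripper": 45}

```text
clock: 21.55
ee_pos: [0.4817, 0.0007, 0.2045]
ee_rot: [0.131, 0.001, 0.991, -0.007]
ft_force: [1.7, -0.3, 0.1]
grip_width: 0.0449
grasp_force: 0.0
```

>>> jog_arm:
  deltas:
    - {"offset": [4,-27.7,-5.5],"rotation": [0.003,-0.0321,0.0106],"gripper": 45}
    - {"offset": [4,-27.7,-5.5],"rotation": [0.003,-0.0321,0.0106],"gripper": 45}
    - {"offset": [4,-27.7,-5.5],"rotation": [0.003,-0.0321,0.0106],"gripper": 45}
    - {"offset": [4,-27.7,-5.5],"rotation": [0.003,-0.0321,0.0106],"gripper": 45}
    - {"offset": [4,-27.7,-5.5],"rotation": [0.003,-0.0321,0.0106],"gripper": 45}
    - {"offset": [4,-27.7,-5.5],"rotation": [0.003,-0.0321,0.0106],"gripper": 45}
    - {"offset": [4,-27.7,-5.5],"rotation": [0.003,-0.0321,0.0106],"gripper": 45}
    - {"offset": [4,-27.7,-5.5],"rotation": [0.003,-0.0321,0.0106],"gripper": 45}
    - {"offset": [0,0,0],"rotation": [0,0,0],"gripper": 45}

```text
clock: 22.45
ee_pos: [0.4243, -0.2214, 0.2348]
ee_rot: [0.256, 0.048, 0.966, -0.014]
ft_force: [0.5, 0.5, -0.6]
grip_width: 0.0447
grasp_force: 0.0
```

Run:
```python
import st
from place import *
im,d,c=grab('wrist'); P=cloud(d,c); Q=(P-NK)@B; cv2.imwrite('pics/r.png',im)
m=(np.hypot(Q[...,0],Q[...,1])<.024)&(Q[...,2]>.036)&(Q[...,2]<.047); q=Q[m]; print(len(q),(np.median(q,0)*1000).round(1),(np.percentile(q,[2,98],0)*1000).round(1).tolist(), cv2.minAreaRect((q[:,:2]*1000).astype(np.float32)))
print(np.polyfit(q[:,0],q[:,1],1))
plan(neck(.033,90),8)
```

```text
22.45 [ 1.64  0.3  -1.35  2.31  0.56  0.29  1.35] [ 0.5  0.5 -0.6] 0.04474611372512684 0.0
neck frame mm [-4.  -5.9 98.2] ydeg 89.6 tilt 0.5
682 [-2.   0.2 41.3] [[-19.5, -3.0, 37.6], [16.6, 4.2, 42.7]] ((-1.2056312561035156, 0.2999536991119385), (7.956621170043945, 37.765342712402344), 89.9193344116211)
[-0.00891244  0.00041213]
8 rows offset [-0.4  0.5  8.1] mm rot [-0.0006 -0.0007 -0.0005] norm 8.1 0.06
path [[0.43, -0.219, 0.228], [0.439, -0.219, 0.215], [0.447, -0.219, 0.201], [0.456, -0.219, 0.187]] [0.461, -0.219, 0.18]
```

View pics/r.png

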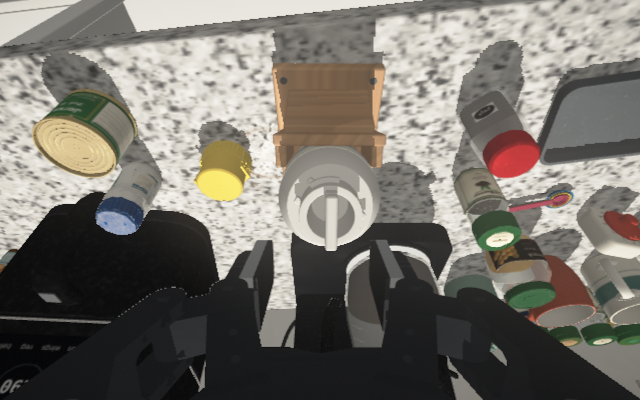

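The handle runs vertically at about (330,220), with its centre at (-1.2, 0.3) mm in the neck frame. I'll descend straddling it.

>>> jog_arm:
  deltas:
    - {"offset": [-0.5,0.9,8],"rotation": [0,-0.001,0],"gripper": 45}
    - {"offset": [-0.5,0.9,8],"rotation": [0,-0.001,0],"gripper": 45}
    - {"offset": [-0.5,0.9,8],"rotation": [0,-0.001,0],"gripper": 45}
    - {"offset": [-0.5,0.9,8],"rotation": [0,-0.001,0],"gripper": 45}
    - {"offset": [-0.5,0.9,8],"rotation": [0,-0.001,0],"gripper": 45}
    - {"offset": [0,0,0],"rotation": [0,0,0],"gripper": 45}

```text
clock: 23.1
ee_pos: [0.4504, -0.213, 0.2021]
ee_rot: [0.258, 0.042, 0.965, -0.013]
ft_force: [-0.2, 0.0, 0.3]
grip_width: 0.0451
grasp_force: 0.0
```

Run:
```python
import st
from place import *
plan(neck(.0335,89.5,-.001,.0003),4)
```

```text
23.1 [ 1.31  0.31 -1.03  2.34  0.81  0.18  1.08] [-0.2  0.   0.3] 0.045098230194316705 0.0
neck frame mm [ 1.5  4.8 57.2] ydeg 90.2 tilt 0.1
4 rows offset [ 0.6 -1.1  5.9] mm rot [-0.0003 -0.      0.0033] norm 6.1 0.19
path [[0.453, -0.214, 0.197], [0.455, -0.216, 0.191], [0.457, -0.217, 0.186], [0.46, -0.218, 0.18]] [0.46, -0.218, 0.18]
```

>>> jog_arm:
  deltas:
    - {"offset": [1.2,-2.2,2],"rotation": [0,0,0.003],"gripper": 45}
    - {"offset": [1.2,-2.2,5],"rotation": [0,0,0.003],"gripper": 45}
    - {"offset": [0,0,5],"rotation": [0,0,0.003],"gripper": 45}
    - {"offset": [0,0,4],"rotation": [0,0,0.003],"gripper": 45}
    - {"offset": [0,0,0],"rotation": [0,0,0],"gripper": 45}

```text
clock: 23.6
ee_pos: [0.4553, -0.2191, 0.1873]
ee_rot: [0.259, 0.049, 0.965, -0.012]
ft_force: [0.4, -0.3, 0.1]
grip_width: 0.045
grasp_force: 0.0
```

Run:
```python
import st
from place import *
plan(neck(.0335,89.5,-.001,.0003),3)
```

```text
23.6 [ 1.27  0.35 -1.01  2.35  1.1   0.18  0.79] [ 0.4 -0.3  0.1] 0.045028845287899404 0.0
neck frame mm [-1.2 -0.8 41.7] ydeg 89.4 tilt 0.1
3 rows offset [-0.1  0.4  2.7] mm rot [-0.0007  0.0001 -0.0003] norm 2.7 0.05
path [[0.457, -0.219, 0.185], [0.458, -0.219, 0.183], [0.46, -0.218, 0.18]] [0.46, -0.218, 0.18]
```

>>> jog_arm:
  deltas:
    - {"offset": [0,0.4,2.7],"rotation": [0,0,0],"gripper": 45}
    - {"offset": [0,0.4,2.7],"rotation": [0,0,0],"gripper": 45}
    - {"offset": [0,0.4,2.7],"rotation": [0,0,0],"gripper": 45}
    - {"offset": [0,0,0],"rotation": [0,0,0],"gripper": 20}
    - {"offset": [0,0,0],"rotation": [0,0,0],"gripper": 12}
    - {"offset": [0,0,0],"rotation": [0,0,0],"gripper": 4}
    - {"offset": [0,0,0],"rotation": [0,0,0],"gripper": 4}
    - {"offset": [0,0,0],"rotation": [0,0,0],"gripper": 4}
    - {"offset": [0,0,0],"rotation": [0,0,0],"gripper": 4}
    - {"offset": [0,0,0],"rotation": [0,0,0],"gripper": 4}
  grip_force: 20

```text
clock: 24.6
ee_pos: [0.4593, -0.2189, 0.1804]
ee_rot: [0.259, 0.049, 0.965, -0.012]
ft_force: [-3.8, 2.4, 6.3]
grip_width: 0.0072
grasp_force: 25.2
```

```bash
python3 st.py
```

```text
24.6 [ 1.24  0.37 -0.98  2.35  1.24  0.18  0.65] [-3.8  2.4  6.3] 0.007226271876778323 25.152475833892822
neck frame mm [-1.2 -0.2 33.8] ydeg 89.4 tilt 0.2
```

Handle gripped (7.2 mm). Drawing it out along the axis.

>>> jog_arm:
  deltas:
    - {"offset": [0,0,-4],"rotation": [0,0,0],"gripper": 4}
    - {"offset": [0,0,-6],"rotation": [0,0,0],"gripper": 4}
    - {"offset": [0,0,-7],"rotation": [0,0,0],"gripper": 4}
    - {"offset": [0,0,-7],"rotation": [0,0,0],"gripper": 4}
    - {"offset": [0,0,-7],"rotation": [0,0,0],"gripper": 4}
    - {"offset": [0,0,-7],"rotation": [0,0,0],"gripper": 4}
    - {"offset": [0,0,-7],"rotation": [0,0,0],"gripper": 4}
    - {"offset": [0,0,-7],"rotation": [0,0,0],"gripper": 4}
    - {"offset": [0,0,-7],"rotation": [0,0,0],"gripper": 4}
    - {"offset": [0,0,-7],"rotation": [0,0,0],"gripper": 4}

```text
clock: 25.6
ee_pos: [0.4258, -0.216, 0.2373]
ee_rot: [0.258, 0.05, 0.965, -0.011]
ft_force: [0.9, -0.3, -0.6]
grip_width: 0.0071
grasp_force: 24.2
```

Run:
```python
import st
from place import *
T1=down(tray(0,-.05,.13),94.5); q,e,mx,_=simto(monitor.read_state()['joint_pos'],T1,16); print(q.round(2),e,mx.round(2))
plan(T1,16)
```

```text
25.6 [ 1.7   0.36 -1.49  2.31  0.77  0.36  1.11] [ 0.9 -0.3 -0.6] 0.007114661729993412 24.19990360736847
neck frame mm [-1.8 -0.3 99.8] ydeg 89.3 tilt 0.2
[ 0.44  0.68 -1.17  1.97  0.75  1.02  0.56] 1.971599447017889e-07 [0.1  0.03 0.03 0.04 0.01 0.05 0.05]
16 rows offset [-3.4 20.7  7.9] mm rot [-0.0027  0.0326 -0.0111] norm 22.4 1.98
path [[0.435, -0.196, 0.232], [0.467, -0.115, 0.209], [0.492, -0.033, 0.183], [0.509, 0.05, 0.153]] [0.518, 0.112, 0.13]
```

>>> jog_arm:
  deltas:
    - {"offset": [-3.4,20.7,7.9],"rotation": [-0.0027,0.0326,-0.0111],"gripper": 4}
    - {"offset": [-3.4,20.7,7.9],"rotation": [-0.0027,0.0326,-0.0111],"gripper": 4}
    - {"offset": [-3.4,20.7,7.9],"rotation": [-0.0027,0.0326,-0.0111],"gripper": 4}
    - {"offset": [-3.4,20.7,7.9],"rotation": [-0.0027,0.0326,-0.0111],"gripper": 4}
    - {"offset": [-3.4,20.7,7.9],"rotation": [-0.0027,0.0326,-0.0111],"gripper": 4}
    - {"offset": [-3.4,20.7,7.9],"rotation": [-0.0027,0.0326,-0.0111],"gripper": 4}
    - {"offset": [-3.4,20.7,7.9],"rotation": [-0.0027,0.0326,-0.0111],"gripper": 4}
    - {"offset": [-3.4,20.7,7.9],"rotation": [-0.0027,0.0326,-0.0111],"gripper": 4}

```text
clock: 26.4
ee_pos: [0.4866, -0.0534, 0.1892]
ee_rot: [0.13, 0.005, 0.991, -0.006]
ft_force: [0.7, 1.2, -0.6]
grip_width: 0.0071
grasp_force: 24.2
```

>>> jog_arm:
  deltas:
    - {"offset": [-3.4,20.7,7.9],"rotation": [-0.0027,0.0326,-0.0111],"gripper": 4}
    - {"offset": [-3.4,20.7,7.9],"rotation": [-0.0027,0.0326,-0.0111],"gripper": 4}
    - {"offset": [-3.4,20.7,7.9],"rotation": [-0.0027,0.0326,-0.0111],"gripper": 4}
    - {"offset": [-3.4,20.7,7.9],"rotation": [-0.0027,0.0326,-0.0111],"gripper": 4}
    - {"offset": [-3.4,20.7,7.9],"rotation": [-0.0027,0.0326,-0.0111],"gripper": 4}
    - {"offset": [-3.4,20.7,7.9],"rotation": [-0.0027,0.0326,-0.0111],"gripper": 4}
    - {"offset": [-3.4,20.7,7.9],"rotation": [-0.0027,0.0326,-0.0111],"gripper": 4}
    - {"offset": [-3.4,20.7,7.9],"rotation": [-0.0027,0.0326,-0.0111],"gripper": 4}
    - {"offset": [0,0,0],"rotation": [0,0,0],"gripper": 4}

```text
clock: 27.3
ee_pos: [0.5181, 0.1147, 0.1289]
ee_rot: [-0.001, -0.041, 0.999, 0.001]
ft_force: [1.1, 0.2, -1.0]
grip_width: 0.0074
grasp_force: 24.2
```

Run:
```python
import st
from place import *
plan(down(tray(0,-.05,.055),94.5),8)
# lowest point & tilt check of cup: white points near TCP in wrist cloud
im,d,c=grab('wrist'); P=cloud(d,c); T=pose(); Q=(P-T[:3,3])@T[:3,:3]
m=(np.abs(Q[...,0])<.03)&(np.abs(Q[...,1])<.03)&(Q[...,2]<.05)&(Q[...,2]>-.015); q=Q[m]; print(len(q),(np.percentile(q,[2,50,98],0)*1000).round(1).tolist())
h=q[(q[:,2]<.0)]; print('handle',len(h),(np.percentile(h,[2,98],0)*1000).round(1).tolist(),np.polyfit(h[:,0],h[:,2],1) if len(h)>9 else '')
f=q[(q[:,2]>.004)&(q[:,2]<.014)]; A=np.c_[f[:,:2],np.ones(len(f))]; print('rim',len(f),np.linalg.lstsq(A,f[:,2],rcond=None)[0].round(3))
```

```text
27.3 [ 0.38  0.69 -1.1   1.92  0.74  1.    0.59] [ 1.1  0.2 -1. ] 0.0073536300517303985 24.19532597064972
neck frame mm [ -2.4 337.4 -25. ] ydeg 98.5 tilt 30.1
8 rows offset [ 0.1 -0.3  9.2] mm rot [ 0.0002 -0.0001  0.0004] norm 9.2 0.03
path [[0.518, 0.114, 0.12], [0.518, 0.114, 0.101], [0.518, 0.113, 0.083], [0.518, 0.112, 0.064]] [0.518, 0.112, 0.055]
4105 [[-16.5, -17.6, -13.8], [8.0, 1.9, 8.1], [19.6, 21.9, 40.3]]
handle 1901 [[-18.1, -13.1, -14.6], [17.4, 17.1, -2.5]] [-0.03878432 -0.00730803]
rim 1407 [-0.012 -0.003  0.009]
```

>>> jog_arm:
  deltas:
    - {"offset": [0,0,12],"rotation": [0,0,0],"gripper": 4}
    - {"offset": [0,0,14],"rotation": [0,0,0],"gripper": 4}
    - {"offset": [0,0,14],"rotation": [0,0,0],"gripper": 4}
    - {"offset": [0,0,14],"rotation": [0,0,0],"gripper": 4}
    - {"offset": [0,0,12],"rotation": [0,0,0],"gripper": 4}
    - {"offset": [0,0,7],"rotation": [0,0,0],"gripper": 4}
    - {"offset": [0,0,3],"rotation": [0,0,0],"gripper": 4}
    - {"offset": [0,0,0],"rotation": [0,0,0],"gripper": 4}

```text
clock: 28.15
ee_pos: [0.518, 0.1117, 0.0535]
ee_rot: [0.0, -0.04, 0.999, -0.001]
ft_force: [0.1, -0.9, -0.2]
grip_width: 0.0071
grasp_force: 24.2
```

>>> jog_arm:
  deltas:
    - {"offset": [0,0,1.5],"rotation": [0,0,0],"gripper": 4}
    - {"offset": [0,0,1.5],"rotation": [0,0,0],"gripper": 4}
    - {"offset": [0,0,0],"rotation": [0,0,0],"gripper": 4}

```text
clock: 28.45
ee_pos: [0.5182, 0.1116, 0.0509]
ee_rot: [0.001, -0.039, 0.999, -0.001]
ft_force: [0.2, -0.2, -1.4]
grip_width: 0.0068
grasp_force: 24.2
```

>>> jog_arm:
  deltas:
    - {"offset": [0,0,1],"rotation": [0,0,0],"gripper": 4}
    - {"offset": [0,0,1],"rotation": [0,0,0],"gripper": 4}
    - {"offset": [0,0,1],"rotation": [0,0,0],"gripper": 4}
    - {"offset": [0,0,0],"rotation": [0,0,0],"gripper": 4}

```text
clock: 28.85
ee_pos: [0.518, 0.1116, 0.0476]
ee_rot: [0.0, -0.039, 0.999, -0.001]
ft_force: [0.5, -0.1, -0.5]
grip_width: 0.007
grasp_force: 24.2
```

>>> jog_arm:
  deltas:
    - {"offset": [0,0,1],"rotation": [0,0,0],"gripper": 4}
    - {"offset": [0,0,0],"rotation": [0,0,0],"gripper": 4}

```text
clock: 29.05
ee_pos: [0.5181, 0.1116, 0.0466]
ee_rot: [0.0, -0.039, 0.999, -0.001]
ft_force: [0.1, -1.0, -1.7]
grip_width: 0.0072
grasp_force: 24.2
```

>>> jog_arm:
  deltas:
    - {"offset": [0,0,0.7],"rotation": [0,0,0],"gripper": 4}
    - {"offset": [0,0,0],"rotation": [0,0,0],"gripper": 4}

```text
clock: 29.25
ee_pos: [0.5181, 0.1116, 0.046]
ee_rot: [0.0, -0.039, 0.999, -0.001]
ft_force: [-0.1, -0.5, -0.1]
grip_width: 0.0069
grasp_force: 24.2
```

>>> jog_arm:
  deltas:
    - {"offset": [0,0,0.7],"rotation": [0,0,0],"gripper": 4}
    - {"offset": [0,0,0],"rotation": [0,0,0],"gripper": 4}

```text
clock: 29.45
ee_pos: [0.5181, 0.1116, 0.0453]
ee_rot: [0.001, -0.039, 0.999, -0.001]
ft_force: [-0.2, 0.4, -1.4]
grip_width: 0.0068
grasp_force: 24.2
```

>>> jog_arm:
  deltas:
    - {"offset": [0,0,0.5],"rotation": [0,0,0],"gripper": 4}
    - {"offset": [0,0,0],"rotation": [0,0,0],"gripper": 4}

```text
clock: 29.65
ee_pos: [0.5182, 0.1117, 0.045]
ee_rot: [0.001, -0.039, 0.999, -0.001]
ft_force: [-0.3, -0.4, 2.3]
grip_width: 0.007
grasp_force: 24.5
```

Contact (2.3 N). Releasing and rising.

>>> jog_arm:
  deltas:
    - {"offset": [0,0,0.3],"rotation": [0,0,0],"gripper": 4}
    - {"offset": [0,0,0],"rotation": [0,0,0],"gripper": 12}
    - {"offset": [0,0,0],"rotation": [0,0,0],"gripper": 20}
    - {"offset": [0,0,0],"rotation": [0,0,0],"gripper": 30}
    - {"offset": [0,0,0],"rotation": [0,0,0],"gripper": 30}
    - {"offset": [0,0,-3],"rotation": [0,0,0],"gripper": 30}
    - {"offset": [0,0,-8],"rotation": [0,0,0],"gripper": 30}
    - {"offset": [0,0,-20],"rotation": [0,0,0],"gripper": 30}
    - {"offset": [0,0,-30],"rotation": [0,0,0],"gripper": 30}
    - {"offset": [0,0,-30],"rotation": [0,0,0],"gripper": 30}

```text
clock: 30.65
ee_pos: [0.5176, 0.1119, 0.1369]
ee_rot: [0.0, -0.04, 0.999, -0.0]
ft_force: [0.6, 0.5, -0.9]
grip_width: 0.0302
grasp_force: 0.0
```

>>> jog_arm:
  deltas:
    - {"offset": [0,0,-25],"rotation": [0,0,0],"gripper": 30}
    - {"offset": [0,0,-25],"rotation": [0,0,0],"gripper": 30}
    - {"offset": [0,0,0],"rotation": [0,0,0],"gripper": 30}

```text
clock: 30.95
ee_pos: [0.5191, 0.113, 0.1891]
ee_rot: [0.003, -0.039, 0.999, 0.0]
ft_force: [0.1, 0.9, 0.4]
grip_width: 0.0301
grasp_force: 0.0
```

Run:
```python
import st
from place import *
im,d,c=grab('wrist'); cv2.imwrite('pics/z.png',im); P=cloud(d,c)
for n,p,z in (('cap',(.508,.224),.053),('cuptop',(.518,.112),.053),('cuprim',(.518,.112),.037)):
    m=(abs(P[...,2]-z)<.005)&(np.hypot(P[...,0]-p[0],P[...,1]-p[1])<.035); q=P[m]; A=np.c_[q[:,:2],np.ones(len(q))]; print(n,len(q),q.mean(0).round(4),np.linalg.lstsq(A,q[:,2],rcond=None)[0].round(3), 'tray frame',TR.inv().apply(q.mean(0)-TC).round(4))
```

```text
30.95 [ 0.43  0.62 -1.16  1.86  0.65  1.1   0.67] [0.1 0.9 0.4] 0.03005547000422266 0.0
neck frame mm [ 28.7 335.7  26.5] ydeg 98.4 tilt 29.7
cap 2774 [0.5073 0.2235 0.0519] [0.005 0.01  0.047] tray frame [-0.0022  0.0618  0.0519]
cuptop 373 [0.518  0.1123 0.0517] [0.007 0.006 0.047] tray frame [ 0.0004 -0.0499  0.0517]
cuprim 765 [0.5177 0.1123 0.0358] [-0.015 -0.     0.043] tray frame [ 0.0001 -0.0498  0.0358]
```

View pics/z.png

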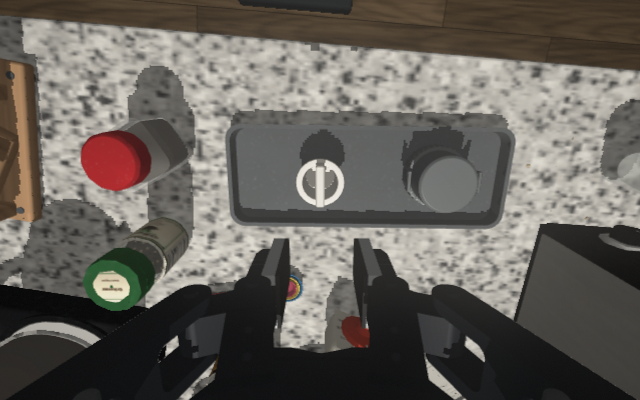

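The cup at (320,183) and the cap at (447,183) both stand upright inside the tray. The arm is clear, so I'm handing in.

```bash
python3 -c "
from cell import ticket; print(ticket.close_job())"
```

```text
the job is handed in; nothing more can be done
None
```

The cap (open side down) and the dosing cup (mouth up) both stand upright and released inside the tray's rim, and I handed the job in at about 31 s; the hand-in returned no verdict.

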